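# Open the empty spice jar for refilling

## Task

Open the empty spice jar that stands in the wooden caddy so that it can be refilled: flip the white locking tab on its red cap right up, then unscrew the cap anticlockwise by feel, without forcing it against its stop, and lift it off without pulling the jar up out of the caddy. Set the cap down, right way up with the tab still raised, in the middle of the steel plate, lowering it on to the plate before you let go; leave the torch, the tumbler and the matchbox where they are.

Things in the scene. Friction and masses are not known exactly. Their poses are not given: they have to be found in the camera images.
- caddy: Brown wooden spice caddy, screwed to the counter, 46 high, 74 wide (its y) and 169 long (its x). Origin on the counter under the centre of the square jar well (50.5 wide, floor 8 above the counter); the second well, 69 along its -x (away from the robot), holds a white salt pot with a dark lid and knob, 78 high.
- jar: Empty clear-glass spice jar, loose in the well with about 1 mm play each side; about 260 g. Body 48 x 48 x 78 high, neck 34 across, rim 104 above the jar's underside. Origin: centre of its underside, z up. Its sides keep it from turning in the well; nothing holds it down but its weight.
- cap_mid (a point): Middle (on the axis, half-way up) of the jar's red round ribbed screw cap: 52 across, 27 high, so its flat top is 13.5 above and its open lower edge 13.5 below this point. Closed, the lower edge is 9 above the jar's square body. z up; x points from the tab's hinge to its lip. 70 g with the tab. A springy seal (9 N) lifts it 3 once clear of the lugs; it must rise 25 to leave the neck.
- flap_hinge (a point): Middle of the tab's hinge line, which runs along the cap's y axis across the middle of the cap's top, on the cap's axis, 16.2 above cap_mid and 2.7 above the cap's top. Same axes as cap_mid.
- flap_lip (a point): Middle of the rolled lip of the white flip tab; moves with it. The lip is a round bar 9 thick, 23 long across the tab and overhangs the cap's edge, on the robot's side, by 10, with free space below. Shut, this point is 8.7 above the cap's top, 32 from the hinge along the tab and 6 above the hinge line. Tab: 18 wide, 5 thick. x points along the tab from the hinge, y along the hinge.
- flap (a joint): Tab hinge angle, rad: 0 shut flat on the cap, 1.57 straight up, 2.3 its limit, leaning back. Friction holds it where it is left. It levers up with about 1 N under the lip; the jar lifts if pulled up with over about 3 N. Straight up, it stands 39 above the cap's top.
- plate_in (a point): Centre of the inner floor of the loose round stainless steel plate, 150 across, rim 12 high; the cap belongs here. z up. Plate 300 g.
- plate: The same steel plate; origin at the centre of its underside.
- torch: Blue plastic torch lying on the counter, 157 long along its x, 48 across the head. Leave alone. Origin: on the counter under its middle.
- tumbler: Plain steel tumbler, 68 across, 85 high. Leave alone. Origin: centre of its underside.
- matchbox: Red matchbox, 56 x 36 x 16. Leave alone. Origin: centre of its underside.
- cap: The same cap; origin at the centre of its lower edge. Unscrews anticlockwise from above with little drag (under 0.1 N m). Three lugs hold it; where they end is hidden and differs from jar to jar: clear after 0.55 to 1.25 rad of turn, and 0.17 rad after that a rigid stop rib, 19 from the axis. Over 0.25 N m there is forcing it. Tab shut, its plug in a notch of the glass rim bars the turn likewise.
Not all that is in view belongs to the job. Of the things shaped like the cap, the red one is meant.

How it is judged:
On the way, in this order (a step that is already met when the one before it is completed fails the run):
1. the tab is flipped up (over 80 degrees) with the cap still screwed down on the jar (value of joint flap above 1.4 rad and z of cap_mid in the frame of jar below 0.102 m), for 0.2 s.
2. the cap is unscrewed and lifted clear of the jar, which stays in its well (z of cap_mid in the frame of jar above 0.13 m and distance of jar from where it was at the start of the episode below 0.006 m), for 0.1 s.
3. the cap, still held, stands on the plate (contact force between the fingers and cap above 1 N and contact force between cap and plate above 0.2 N and horizontal distance between cap_mid and plate_in below 0.03 m and angle between cap_mid's own z axis and vertical below 0.15 rad), for 0.05 s.
At the end, for the whole second after the job is handed in: The cap stands upright (within 8 degrees), at rest and let go on the plate's floor, its centre within 30 mm of the plate's centre, the tab still raised (over 1.2 rad); the jar stands open in its well, within 6 mm of where it was (horizontal distance between cap_mid and plate_in below 0.03 m and z of cap_mid in the frame of plate_in below 0.02 m and angle between cap_mid's own z axis and vertical below 0.15 rad and value of joint flap above 1.2 rad and linear speed of cap below 0.02 m/s and distance of jar from where it was at the start of the episode below 0.006 m and angle between jar's own z axis and vertical below 0.1 rad); the robot touches nothing.
It fails at once if the cap is forced against its stop: more than 15 N on the stop rib (contact force between neck_c0 and cap above 15 N).
It fails at once if the cap is forced round while the tab is shut: more than 15 N on the sides of the plug's notch (contact force between any of jar_c2, jar_c3 and cap above 15 N).
It fails at once if the jar is pulled up or out of its well (over 6 mm) (distance of jar from where it was at the start of the episode above 0.006 m).
It fails at once if the torch, the tumbler or the matchbox is moved by more than 20 mm (distance of any of torch, tumbler, matchbox from where it was at the start of the episode above 0.02 m).
It also fails if it takes over 72 s, if anything falls off the work surface, if the arm or the gripper's body presses on something with over 40 N, if the wrist force passes 120 N, or if a joint passes its speed limit or range.

## Robot

A 7-joint arm with a two-finger parallel gripper is mounted at the origin on the work surface. World frame = base frame: x ahead of the robot, y to its left, z up, the work surface at z = 0. Lengths are in m, angles in rad, forces in N, time in s.
With the tool pointing down it reaches from about 0.4 to 0.85 m from the base axis. Payload 10.4 kg.
Tool frame: the origin (TCP) lies midway between the tips of the shut fingers; the grasp point (between the pads) lies 19 mm behind it; y points along the fingers, x is the direction in which the jaws open and shut, and the axes are right-handed (so a half turn about y gives the same grasp; the last joint's range is limited). The gripper opens to 87 mm and grips with 3 to 60 N. Pads are 19 mm wide; open, the fingers measure 117 mm over their backs; the gripper's body (75 mm by 190 mm) begins 51 mm behind the grasp point.
Start: joints at [-0.023, 0.332, -0.065, 1.46, 0.022, 1.35, -0.088], TCP at [0.625, 0, 0.223] pointing down, gripper open.
Joint ranges: [-2.6, 2.6], [-0.5, 2.12], [-1.47, 1.34], [0.16, 2.42], [-1.27, 4.41], [0.06, 2.06], [-2.6, 2.6]. Speed limits (rad/s): [2.22, 2.22, 2.79, 2.79, 3.14, 3.14, 3.14].

## Interface

Orientations are given as a unit quaternion [x, y, z, w].
In Python, from bench import * gives the robot as it stands.
- The arm moves only by the tool jog_arm, never from a script. Its argument "commands" is a list of rows, each an object with "translation": the shift along the world's x, y, z in mm, a list of three; "twist": the turn about the world's z in rad. A call has 1 to 20 rows; each row shifts and turns the commanded pose from where the row before left it; what a row does not reach is not made up. A row lasts 1/10 s, in which the tool goes at most 50 mm and 8.59 degrees, less where a joint would pass 70% of its speed; a pose out of reach is approached as far as the arm can. A call is refused whole if a number of a shift passes 50 or a number of a turn 0.15, either way. A call with a gripper value outside its range is refused whole. "grip" is the closure, from 0 (fully open) to 1 (shut), set as the call begins (left out, the last holds). The fingers move at their own pace and stop on an object; "grip_force" is the grip in N (left out, the last holds). Time passes only in rows, so rows that do not move let the fingers close. It gives the time, the measured TCP pose, the force and the opening at its end, in the units of the state.
- read_state(): the state, without advancing time (a new reading comes with each control period).
- camera(name): name is "scene" or "side" or "wrist"; returns a dict with "img" (384x512x3 uint8, red, green, blue), "fx", "fy", "cx", "cy" (pixels), "dist" ([k1, k2, p1, p2, k3] as OpenCV has them; the pictures are not rectified), "cam_to_world" (4x4, takes a point from camera to world coordinates). Camera axes: x right, y down, z forward; pixel columns grow to the right and rows downward; lengths in m; the calibration is good to about 2 mm. A picture is of the moment at which its call begins. There is no depth.
- close_job(): hands the job in, once; it reports no verdict.
The state is a dict: "time": time; "joint_positions": joint angles; "joint_vel": joint speeds; "joint_torque": joint torques, N m; "ee_pos": TCP position; "eef_rot": TCP orientation; "ft_force": force on the tool from outside, world axes, zero at the start; "torque": the same for the moment, N m; "width": finger opening in m.
Only numpy, scipy, OpenCV 4.12 (cv2) and the standard library are available. Lean on these libraries where they do the work, as an engineer would, in place of code of your own. Each camera call takes 0.05 s, during which the arm holds its last target.

## Working session

There is one attempt and no reset: what is moved stays moved. The work goes in short steps, Python scripts to look and compute and a tool call to move; the robot and the scene stay as the last step left them, time stands still between calls to the robot, and variables do not carry over. Pictures are saved under pics/ and viewed, and the job is handed in when it is done.

Besides the shell and the picture viewer there is one more tool, called after ">>>" by a JSON object that holds its "method" and its "body", one argument or row to a line. jog_arm: Moves the arm, as the interface text tells. Its arguments: {"type":"object","properties":{"commands":{"type":"array"},"grip":{"type":"number"},"grip_force":{"type":"number"}},"required":["commands"]}

```bash
ls; mkdir -p pics
python3 - <<'E'
from bench import *
import cv2,numpy as np
s=read_state();print({k:np.round(v,3) for k,v in s.items()})
for n in ["scene","side","wrist"]:
    c=camera(n);cv2.imwrite(f"pics/{n}0.png",c["img"][:,:,::-1])
    print(n,c["fx"],c["fy"],c["cx"],c["cy"],c["dist"]);print(np.round(c["cam_to_world"],3))
E
```

```text
pics
{'time': np.float64(0.0), 'joint_positions': array([-0.023,  0.333, -0.065,  1.461,  0.022,  1.35 , -0.088]), 'joint_vel': array([ 0.001, -0.   ,  0.001, -0.001, -0.001, -0.001, -0.001]), 'joint_torque': array([-0.0000e+00, -6.2325e+01,  2.4000e-02, -3.8989e+01, -6.1000e-02,
        4.0000e-02,  0.0000e+00]), 'ee_pos': array([ 0.625, -0.   ,  0.222]), 'eef_rot': array([ 0.707, -0.   , -0.001, -0.707]), 'ft_force': array([-0.145, -0.413, -0.249]), 'torque': array([ 0.003, -0.054,  0.043]), 'width': np.float64(0.087)}
scene 442.0080045849349 442.0080045849349 257.3594974463801 179.9241645249066 [-0.00634069  0.          0.          0.          0.        ]
[[ 0.691  0.524 -0.499  1.093]
 [ 0.723 -0.491  0.486 -0.462]
 [ 0.009 -0.696 -0.718  0.8  ]
 [ 0.     0.     0.     1.   ]]
side 375.69660744844657 375.69660744844657 250.19916753679462 190.17538100669833 [-0.00316302  0.          0.          0.          0.        ]
[[ 0.977 -0.128  0.173  0.445]
 [-0.215 -0.648  0.731 -0.64 ]
 [ 0.019 -0.751 -0.66   0.691]
 [ 0.     0.     0.     1.   ]]
wrist 329.73382529653423 329.73382529653423 253.9409237894372 197.51112656307097 [-0.09130147  0.          0.          0.          0.        ]
[[ 1.     0.002 -0.002  0.626]
 [ 0.001 -0.953 -0.302  0.083]
 [-0.002  0.302 -0.953  0.383]
 [ 0.     0.     0.     1.   ]]
```

View pics/scene0.png

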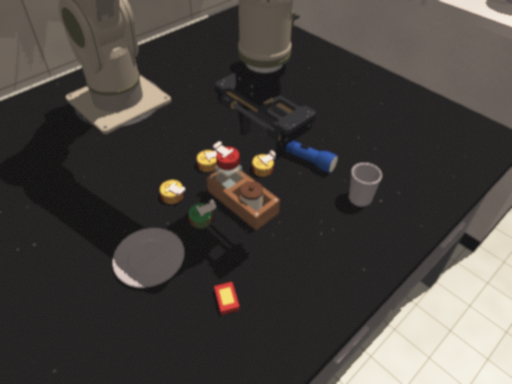

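View pics/side0.png

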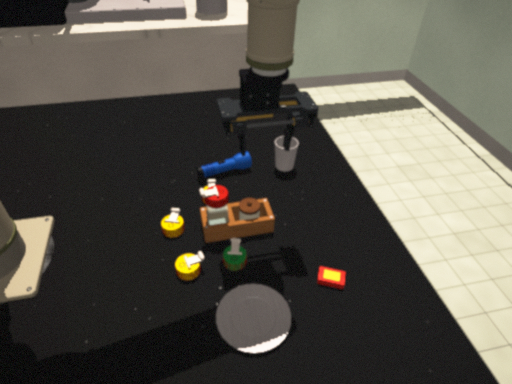

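View pics/wrist0.png

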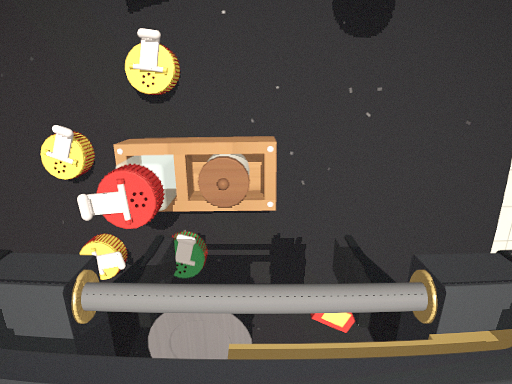

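The pictures show the red cap at about (130,197) in the wrist view, with its tab lip pointing toward -x at about (85,207). The plate is at about (200,335) in that view, (150,257) in scene and (254,318) in side. Next I measure them.

```bash
cat > h.py <<'E'
from bench import *
import cv2,numpy as np
def ray(c,px):
    K=np.array([[c["fx"],0,c["cx"]],[0,c["fy"],c["cy"]],[0,0,1.]])
    u=cv2.undistortPoints(np.array(px,float).reshape(-1,1,2),K,np.array(c["dist"])).reshape(-1,2)
    T=np.array(c["cam_to_world"]);d=np.c_[u,np.ones(len(u))]@T[:3,:3].T
    return T[:3,3],d
def plane(c,px,z):
    o,d=ray(c,px);return o+d*((z-o[2])/d[:,2])[:,None]
def tri(c1,p1,c2,p2):
    o1,d1=ray(c1,[p1]);o2,d2=ray(c2,[p2]);d1=d1[0];d2=d2[0]
    s=np.linalg.lstsq(np.c_[d1,-d2],o2-o1,rcond=None)[0]
    a=o1+s[0]*d1;b=o2+s[1]*d2;return (a+b)/2,np.linalg.norm(a-b)
def mask(c,kind):
    h=cv2.cvtColor(c["img"],cv2.COLOR_RGB2HSV);H,S,V=[h[...,i].astype(int) for i in range(3)]
    if kind=="red": return (((H<6)|(H>172))&(S>180)&(V>90)).astype(np.uint8)
    if kind=="white": return ((S<50)&(V>170)).astype(np.uint8)
    if kind=="grey": return ((S<60)&(V>45)).astype(np.uint8)
def comps(m,amin=30):
    n,l,s,ce=cv2.connectedComponentsWithStats(m)
    return [(i,s[i].tolist(),ce[i].round(1).tolist()) for i in range(1,n) if s[i][4]>=amin],l
def circ(P):
    A=np.c_[2*P[:,:2],np.ones(len(P))];x=np.linalg.lstsq(A,(P[:,:2]**2).sum(1),rcond=None)[0]
    return x[:2],np.sqrt(x[2]+x[0]**2+x[1]**2)
E
python3 - <<'E'
from h import *
c=camera("wrist")
for k in ("red","white"): print(k,comps(mask(c,k))[0])
for n in("scene","side"):
    c2=camera(n)
    for k in ("red","white","grey"): print(n,k,[x for x in comps(mask(c2,k))[0] if x[1][4]<9000])
im=c["img"][120:300,40:300,::-1]
cv2.imwrite("pics/w1.png",cv2.resize(im,None,fx=3,fy=3,interpolation=cv2.INTER_CUBIC))
E
```

```text
red [(37, [109, 164, 55, 60, 581], [147.2, 183.7]), (43, [116, 178, 10, 6, 34], [121.3, 180.5])]
white [(2, [133, 28, 30, 44, 818], [148.3, 50.1]), (4, [46, 125, 27, 39, 603], [61.1, 143.5]), (7, [125, 155, 51, 34, 858], [158.7, 167.7]), (8, [209, 154, 40, 18, 135], [234.9, 159.2]), (10, [490, 159, 22, 94, 946], [504.4, 220.0]), (12, [77, 184, 54, 37, 1158], [103.6, 203.6]), (14, [160, 195, 6, 15, 44], [163.2, 203.9]), (16, [176, 234, 19, 31, 439], [184.3, 248.5]), (17, [92, 252, 33, 23, 428], [109.2, 261.0]), (19, [81, 294, 347, 13, 2821], [255.5, 299.9])]
scene red [(1, [222, 152, 16, 12, 68], [230.7, 158.0])]
scene white [(1, [440, 0, 72, 27, 724], [481.0, 9.9]), (15, [32, 77, 22, 9, 32], [42.2, 81.3]), (16, [0, 87, 30, 13, 45], [14.3, 92.6]), (17, [214, 142, 18, 14, 108], [221.4, 148.7]), (18, [206, 151, 10, 8, 46], [210.9, 154.5]), (19, [262, 151, 13, 12, 68], [267.9, 157.0]), (21, [168, 184, 17, 10, 87], [176.0, 188.9]), (23, [113, 262, 28, 24, 189], [123.9, 275.7])]
scene grey [(8, [216, 74, 20, 16, 213], [227.0, 81.7]), (10, [267, 96, 49, 34, 694], [291.8, 114.2]), (15, [234,
[... 860 characters left out ...]
48, 19, 335], [264.3, 345.1])]
side grey [(135, [217, 97, 25, 20, 363], [228.6, 106.5]), (140, [247, 120, 47, 8, 157], [268.7, 123.3]), (143, [273, 134, 27, 38, 725], [284.9, 153.0]), (151, [206, 178, 11, 9, 73], [211.2, 181.3]), (153, [198, 186, 20, 11, 132], [206.9, 191.6]), (160, [167, 206, 14, 16, 144], [173.9, 213.1]), (161, [208, 206, 18, 8, 89], [216.7, 210.0]), (165, [240, 213, 19, 6, 60], [247.8, 215.6]), (174, [208, 217, 19, 8, 117], [216.9, 220.6]), (189, [42, 231, 13, 43, 224], [48.4, 253.3]), (190, [0, 232, 25, 47, 573], [11.5, 256.5]), (193, [228, 238, 14, 17, 163], [235.0, 246.2]), (198, [185, 250, 21, 16, 174], [195.8, 257.7]), (207, [215, 283, 77, 71, 4292], [253.3, 317.9])]
```

View pics/w1.png

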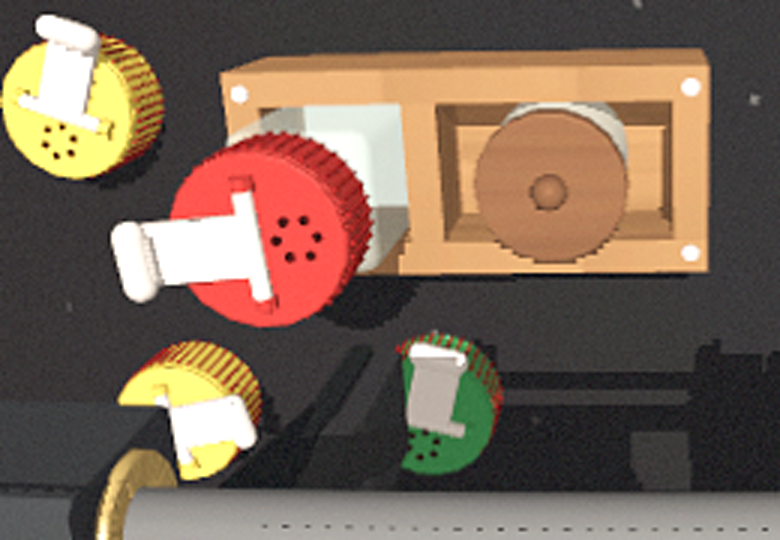

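Run:
```python
from h import *
c=camera("wrist")
h=cv2.cvtColor(c["img"],cv2.COLOR_RGB2HSV)
m=(((h[...,0]<8)|(h[...,0]>172))&(h[...,1]>150)&(h[...,2]>150)).astype(np.uint8)
m[:,300:]=0;m[:160]=0;m[240:]=0
z=cv2.resize(m*255,None,fx=4,fy=4,interpolation=0)[600:960,360:760];cv2.imwrite("pics/m2.png",z)
ys,xs=np.nonzero(m)
# left/bottom boundary of the top face: extremes per angle about guess
q=np.array([(172,245),(176,210),(190,180),(200,300),(220,315),(245,324),(270,325),(300,317),(325,300),(340,280),(347,255),(346,225),(335,195)])/3+[40,120]
P=plane(c,q,0.122);print("circle",circ(P))
hz=plane(c,np.array([(243,180),(265,305),(254,242)])/3+[40,120],0.127);print("hinge",hz.round(4))
l=plane(c,np.array([(128,225),(144,299),(135,262)])/3+[40,120],0.133);print("lip",l.round(4))
print("holes",plane(c,np.array([[297/3+40,239/3+120]]),0.122))
sc=plane(c,np.array([(239,94),(690,87),(690,253)])/3+[40,120],0.046);print(sc.round(4))
A=camera("scene");B=camera("side")
for C,n in((A,"scene"),(B,"side")):
    g=mask(C,"grey");ks,l=comps(g,3000)
    k=[x for x in ks if x[1][4]<9000][0];cn=cv2.findContours((l==k[0]).astype(np.uint8),0,2)[0][0][:,0]
    hull=cv2.convexHull(cn)[:,0];Q=plane(C,hull,0.012);print(n,"plate",circ(Q)); e=cv2.fitEllipse(hull);print(e,plane(C,[e[0]],0.012))
print("lip side/scene", tri(A,(215,146),B,(203,192)))
```

```text
circle (array([ 0.51734133, -0.00274241]), np.float64(0.025644308469068126))
hinge [[ 0.5171  0.0165  0.127 ]
 [ 0.519  -0.02    0.127 ]
 [ 0.5181 -0.0012  0.127 ]]
lip [[ 0.4857  0.0055  0.133 ]
 [ 0.4869 -0.016   0.133 ]
 [ 0.486  -0.0051  0.133 ]]
holes [[ 0.52856112 -0.00195791  0.122     ]]
[[ 0.4849  0.0265  0.046 ]
 [ 0.6418  0.0283  0.046 ]
 [ 0.6427 -0.0317  0.046 ]]
scene plate (array([ 0.54778212, -0.25324924]), np.float64(0.07717333450233493))
((147.68527221679688, 257.2548522949219), (58.74504852294922, 75.51032257080078), 67.69223022460938) [[ 0.55090499 -0.25631473  0.012     ]]
side plate (array([ 0.54941182, -0.25670195]), np.float64(0.07721748762241591))
((253.4016876220703, 317.71209716796875), (70.74427032470703, 78.55229187011719), 93.89869689941406) [[ 0.54797839 -0.2625034   0.012     ]]
lip side/scene (array([ 0.48710769, -0.00841356,  0.13404634]), np.float64(0.0012134156348009952))
```

>>> {"method": "jog_arm", "body": {
  "commands": [
    {"translation": [-14, 0, -1], "twist": -0.15},
    {"translation": [-14, 0, -1], "twist": -0.15},
    {"translation": [-14, 0, -1], "twist": -0.15},
    {"translation": [-14, 0, -1], "twist": -0.15},
    {"translation": [-14, 0, -1], "twist": -0.15},
    {"translation": [-14, -1, -1], "twist": -0.15},
    {"translation": [-14, -1, -1], "twist": -0.15},
    {"translation": [-14, -1, -1], "twist": -0.15},
    {"translation": [-14, -1, -1], "twist": -0.15},
    {"translation": [-14, 0, -1], "twist": -0.15},
    {"translation": [0, 0, 0], "twist": 0}
  ],
  "grip": 0,
  "grip_force": 4
}}

```text
time: 1.55
ee_pos: [0.484, -0.004, 0.2128]
eef_rot: [-0.517, 0.483, -0.483, 0.517]
ft_force: [-0.2, -0.7, 0.0]
width: 0.087
```

Run:
```python
from h import *
s=read_state();print({k:np.round(v,3) for k,v in s.items()})
c=camera("wrist");cv2.imwrite("pics/w3.png",c["img"][:,:,::-1]);print(np.round(c["cam_to_world"],3))
```

```text
{'time': np.float64(1.55), 'joint_positions': array([-1.260e-01,  2.700e-02,  4.100e-02,  1.838e+00, -1.000e-03,
        1.277e+00, -1.588e+00]), 'joint_vel': array([ 0.002,  0.033, -0.002, -0.042,  0.   , -0.009,  0.191]), 'joint_torque': array([-6.1000e-02, -4.1159e+01,  1.5500e-01, -3.7533e+01, -1.3000e-02,
        1.0000e-02, -2.9690e+00]), 'ee_pos': array([ 0.484, -0.004,  0.213]), 'eef_rot': array([-0.517,  0.483, -0.483,  0.517]), 'ft_force': array([-0.23 , -0.724,  0.015]), 'torque': array([0.029, 0.106, 0.069]), 'width': np.float64(0.087)}
[[ 0.069 -0.951 -0.301  0.568]
 [-0.998 -0.065 -0.021  0.001]
 [ 0.     0.302 -0.953  0.374]
 [ 0.     0.     0.     1.   ]]
```

View pics/w3.png

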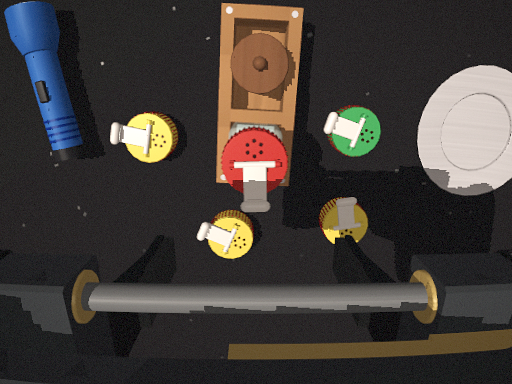

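Run:
```python
from h import *
c=camera("wrist")
im=c["img"][100:260,180:340,::-1]
cv2.imwrite("pics/w4.png",cv2.resize(im,None,fx=3.7,fy=3.7,interpolation=cv2.INTER_CUBIC))
g=c["img"][340:384]; p=c["img"]
# plate rim
h=cv2.cvtColor(p,cv2.COLOR_RGB2HSV)
m=((h[...,1]<45)&(h[...,2]>110)).astype(np.uint8);m[:,:400]=0;m[:50]=0;m[200:]=0
m=cv2.morphologyEx(m,2,np.ones((3,3)))
cn=max(cv2.findContours(m,0,1)[0],key=cv2.contourArea)[:,0]
hu=cv2.convexHull(cn)[:,0];hu=hu[hu[:,0]<508];print("plate",circ(plane(c,hu,0.012)))
```

```text
plate (array([ 0.54849695, -0.25679097]), np.float64(0.0742150078083972))
```

View pics/w4.png

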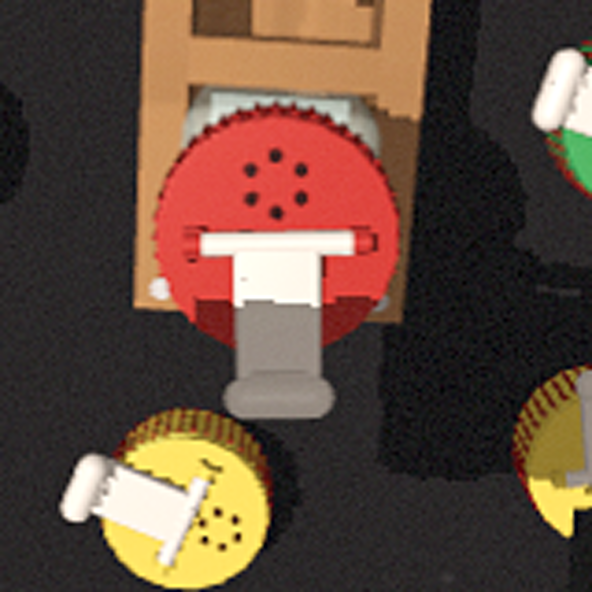

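Run:
```python
from h import *
c=camera("wrist")
f=lambda a:np.array(a,float)/3.7+[180,100]
print("lip",plane(c,f([(224,397),(335,397),(279.5,397)]),0.1325).round(4))
print("hinge",plane(c,f([(183,244),(378,241),(280,243)]),0.1265).round(4))
q=f([(158,240),(165,190),(190,145),(370,150),(395,195),(398,240),(385,280),(340,345),(360,322),(180,300),(212,338)])
print("cap",circ(plane(c,q,0.122)))
```

```text
lip [[ 0.4842  0.0057  0.1325]
 [ 0.486  -0.0175  0.1325]
 [ 0.4851 -0.0059  0.1325]]
hinge [[ 0.5149  0.0164  0.1265]
 [ 0.5186 -0.0237  0.1265]
 [ 0.5166 -0.0036  0.1265]]
cap (array([ 0.51691431, -0.00319776]), np.float64(0.025775002885595533))
```

>>> {"method": "jog_arm", "body": {
  "commands": [
    {"translation": [-1, -1, -20]},
    {"translation": [-1, -1, -20]},
    {"translation": [-1, 0, -20]},
    {"translation": [0, 0, -20]},
    {"translation": [0, 0, -15]},
    {"translation": [0, 0, 0]},
    {"translation": [0, 0, 0]}
  ],
  "grip": 0.4,
  "grip_force": 4
}}

```text
invalid input at $.commands[0]: expected keys translation, twist
```

Run:
```python
from h import *
s=read_state();print({k:np.round(v,3) for k,v in s.items()})
c=camera("wrist");cv2.imwrite("pics/w5.png",c["img"][:,:,::-1])
c=camera("side");cv2.imwrite("pics/s5.png",cv2.resize(c["img"][130:290,130:330,::-1],None,fx=3.7,fy=3.7))
```

```text
{'time': np.float64(1.7), 'joint_positions': array([-1.260e-01,  3.000e-02,  4.100e-02,  1.835e+00, -1.000e-03,
        1.276e+00, -1.581e+00]), 'joint_vel': array([ 0.001,  0.009, -0.002, -0.005, -0.001,  0.004, -0.01 ]), 'joint_torque': array([ 1.9000e-02, -4.0998e+01,  1.7300e-01, -3.8046e+01, -1.5000e-02,
       -3.6000e-02, -1.1600e-01]), 'ee_pos': array([ 0.486, -0.004,  0.213]), 'eef_rot': array([-0.518,  0.481, -0.481,  0.519]), 'ft_force': array([ 0.195,  0.024, -0.025]), 'torque': array([ 0.073,  0.203, -0.008]), 'width': np.float64(0.087)}
```

View pics/w5.png

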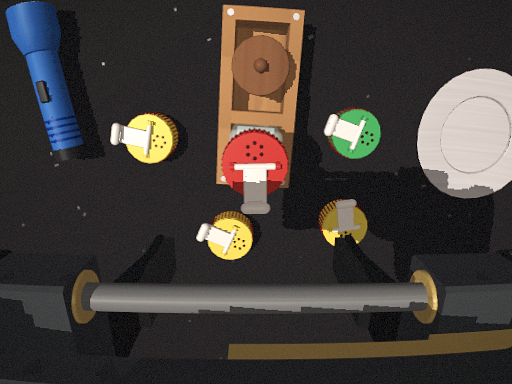

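View pics/s5.png

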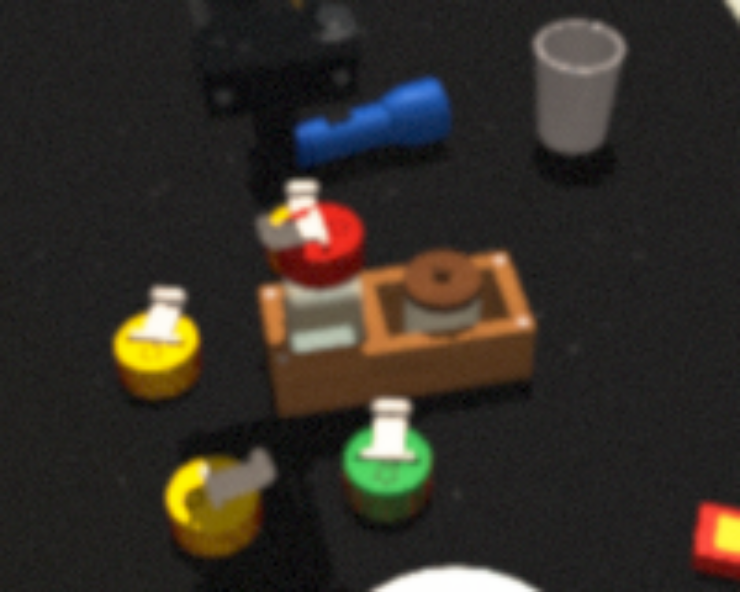

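>>> {"method": "jog_arm", "body": {
  "commands": [
    {"translation": [-2, -1, -20], "twist": 0},
    {"translation": [-2, -1, -20], "twist": 0},
    {"translation": [-1, 0, -20], "twist": 0},
    {"translation": [0, 0, -20], "twist": 0},
    {"translation": [0, 0, -15], "twist": 0},
    {"translation": [0, 0, 0], "twist": 0},
    {"translation": [0, 0, 0], "twist": 0}
  ],
  "grip": 0.4,
  "grip_force": 4
}}

```text
time: 2.5
ee_pos: [0.4803, -0.006, 0.1178]
eef_rot: [0.518, -0.482, 0.482, -0.518]
ft_force: [-0.4, -0.9, 0.5]
width: 0.0525
```

Run:
```python
from h import *
s=read_state();print({k:np.round(v,3) for k,v in s.items()})
c=camera("wrist");cv2.imwrite("pics/w6.png",c["img"][:,:,::-1])
c=camera("side");cv2.imwrite("pics/s6.png",cv2.resize(c["img"][130:290,130:330,::-1],None,fx=3.7,fy=3.7))
```

```text
{'time': np.float64(2.5), 'joint_positions': array([-0.121,  0.106,  0.04 ,  1.965, -0.005,  1.072, -1.578]), 'joint_vel': array([ 0.001, -0.016,  0.002, -0.013,  0.001,  0.   , -0.006]), 'joint_torque': array([-9.0000e-03, -4.1297e+01,  4.1700e-01, -3.4156e+01, -2.1000e-02,
       -1.2800e-01,  2.9000e-02]), 'ee_pos': array([ 0.48 , -0.006,  0.118]), 'eef_rot': array([ 0.518, -0.482,  0.482, -0.518]), 'ft_force': array([-0.364, -0.89 ,  0.457]), 'torque': array([0.087, 0.097, 0.063]), 'width': np.float64(0.052)}
```

View pics/w6.png

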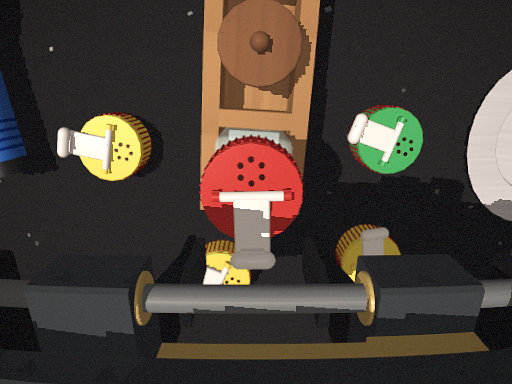

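View pics/s6.png

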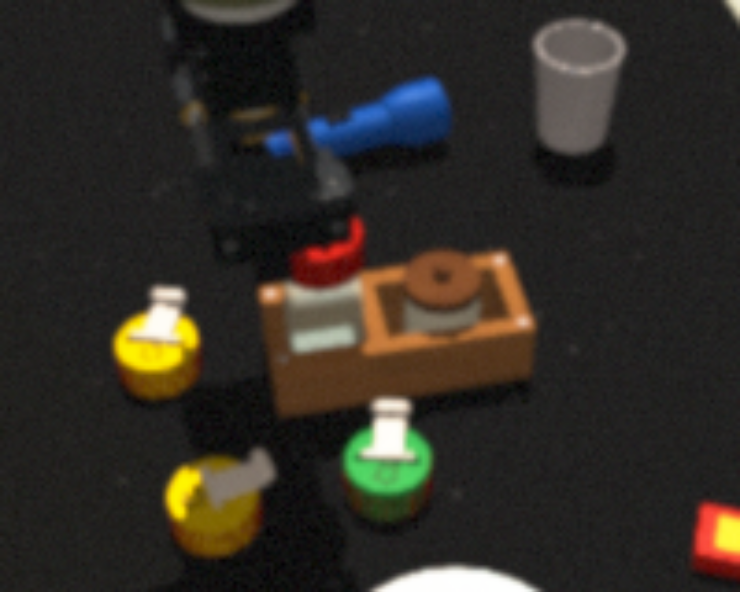

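>>> {"method": "jog_arm", "body": {
  "commands": [
    {"translation": [0, 0, 0], "twist": 0},
    {"translation": [0, 0, 0], "twist": 0},
    {"translation": [0, 0, 0], "twist": 0},
    {"translation": [0, 0, 0], "twist": 0}
  ],
  "grip": 0.85,
  "grip_force": 4
}}

```text
time: 3.0
ee_pos: [0.4801, -0.006, 0.1178]
eef_rot: [-0.517, 0.482, -0.482, 0.517]
ft_force: [0.2, -0.6, -0.3]
width: 0.0279
```

Run:
```python
from h import *
s=read_state();print({k:np.round(v,3) for k,v in s.items() if k in("ee_pos","ft_force","torque","width")})
c=camera("wrist");cv2.imwrite("pics/w7.png",cv2.resize(c["img"][120:300,150:370,::-1],None,fx=3,fy=3))
import math
h=np.array([.517,.1247])
for d in range(0,100,10):
    a=math.atan2(6,32)+math.radians(d);print(d,np.round(32.56*np.array([-math.cos(a),math.sin(a)]),1))
```

```text
{'ee_pos': array([ 0.48 , -0.006,  0.118]), 'ft_force': array([ 0.198, -0.579, -0.317]), 'torque': array([0.085, 0.087, 0.032]), 'width': np.float64(0.028)}
0 [-32.   6.]
10 [-30.5  11.5]
20 [-28.   16.6]
30 [-24.7  21.2]
40 [-20.7  25.2]
50 [-16.   28.4]
60 [-10.8  30.7]
70 [-5.3 32.1]
80 [ 0.4 32.6]
90 [ 6. 32.]
```

View pics/w7.png

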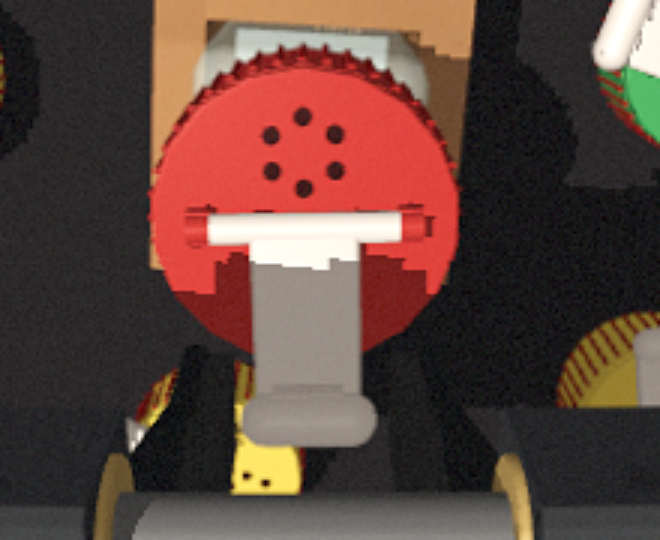

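>>> {"method": "jog_arm", "body": {
  "commands": [
    {"translation": [0, 0, 0], "twist": 0},
    {"translation": [0, 0, 0], "twist": 0},
    {"translation": [0, 0, 0], "twist": 0}
  ],
  "grip": 0.85,
  "grip_force": 4
}}

```text
time: 3.35
ee_pos: [0.48, -0.0059, 0.1176]
eef_rot: [-0.517, 0.482, -0.482, 0.517]
ft_force: [0.0, 0.3, 0.5]
width: 0.0217
```

>>> {"method": "jog_arm", "body": {
  "commands": [
    {"translation": [0, 0, 1], "twist": 0},
    {"translation": [0, 0, 1], "twist": 0},
    {"translation": [0.5, 0, 1], "twist": 0},
    {"translation": [0.5, 0, 1], "twist": 0},
    {"translation": [0.5, 0, 1.5], "twist": 0}
  ]
}}

```text
time: 3.85
ee_pos: [0.4814, -0.006, 0.1231]
eef_rot: [0.517, -0.482, 0.482, -0.517]
ft_force: [-0.1, 0.3, -1.9]
width: 0.022
```

Run:
```python
from h import *
s=read_state();print({k:np.round(v,3) for k,v in s.items() if k in("ee_pos","ft_force","torque","width")})
c=camera("wrist");cv2.imwrite("pics/w8.png",cv2.resize(c["img"][120:300,150:370,::-1],None,fx=3,fy=3))
```

```text
{'ee_pos': array([ 0.481, -0.006,  0.123]), 'ft_force': array([-0.07 ,  0.322, -1.86 ]), 'torque': array([ 0.126,  0.082, -0.006]), 'width': np.float64(0.022)}
```

View pics/w8.png

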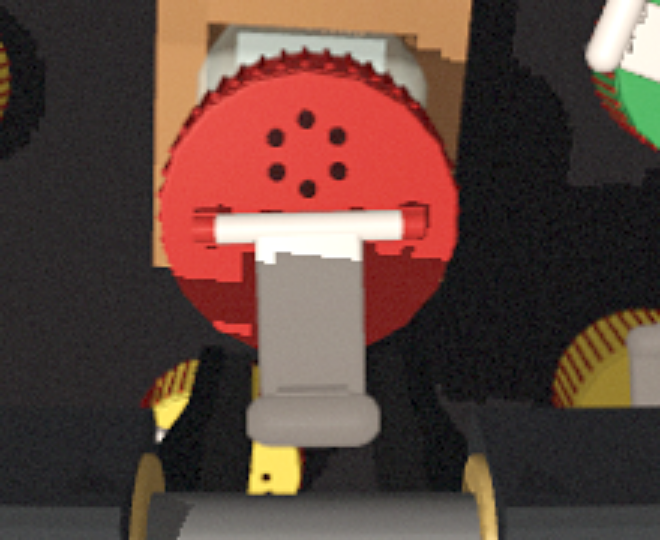

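>>> {"method": "jog_arm", "body": {
  "commands": [
    {"translation": [0.8, 0, 1.7], "twist": 0},
    {"translation": [0.8, 0, 1.7], "twist": 0},
    {"translation": [0.9, 0, 1.7], "twist": 0},
    {"translation": [1.1, 0, 1.6], "twist": 0},
    {"translation": [1.1, 0, 1.5], "twist": 0},
    {"translation": [1.1, 0, 1.5], "twist": 0}
  ]
}}

```text
time: 4.5
ee_pos: [0.4874, -0.006, 0.1329]
eef_rot: [0.517, -0.482, 0.482, -0.517]
ft_force: [0.4, 0.5, -1.4]
width: 0.0223
```

Run:
```python
from h import *
s=read_state();print({k:np.round(v,3) for k,v in s.items() if k in("ee_pos","ft_force","torque","width")})
c=camera("wrist");cv2.imwrite("pics/w9.png",cv2.resize(c["img"][120:300,150:370,::-1],None,fx=3,fy=3))
```

```text
{'ee_pos': array([ 0.487, -0.006,  0.133]), 'ft_force': array([ 0.391,  0.503, -1.362]), 'torque': array([ 0.088,  0.14 , -0.081]), 'width': np.float64(0.022)}
```

View pics/w9.png

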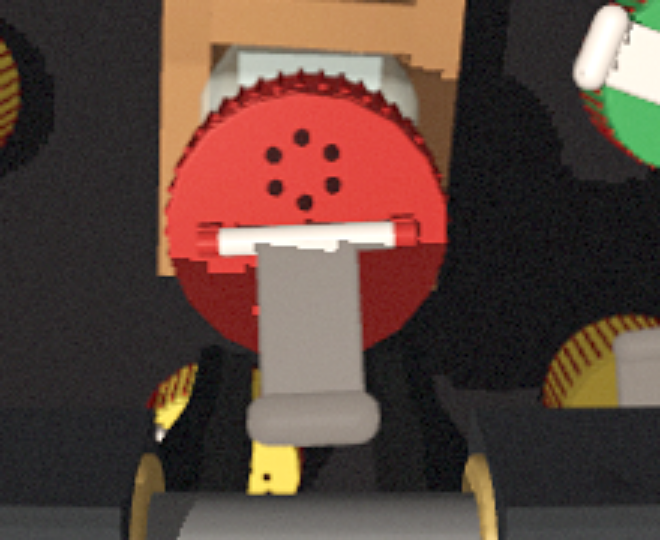

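>>> {"method": "jog_arm", "body": {
  "commands": [
    {"translation": [1.3, 0.2, 1.4], "twist": 0},
    {"translation": [1.3, 0.2, 1.3], "twist": 0},
    {"translation": [1.4, 0.2, 1.3], "twist": 0},
    {"translation": [1.5, 0.2, 1.2], "twist": 0},
    {"translation": [1.6, 0.1, 1.1], "twist": 0},
    {"translation": [1.6, 0.1, 0.9], "twist": 0},
    {"translation": [1.7, 0.1, 0.9], "twist": 0},
    {"translation": [1.7, 0.1, 0.8], "twist": 0},
    {"translation": [1.8, 0.1, 0.6], "twist": 0}
  ]
}}

```text
time: 5.45
ee_pos: [0.5013, -0.0046, 0.1424]
eef_rot: [0.517, -0.482, 0.482, -0.517]
ft_force: [-0.6, 0.4, -1.2]
width: 0.0218
```

Run:
```python
from h import *
s=read_state();print({k:np.round(v,3) for k,v in s.items() if k in("ee_pos","ft_force","torque","width")})
c=camera("wrist");cv2.imwrite("pics/w10.png",cv2.resize(c["img"][120:300,150:370,::-1],None,fx=3,fy=3))
```

```text
{'ee_pos': array([ 0.501, -0.005,  0.142]), 'ft_force': array([-0.567,  0.439, -1.159]), 'torque': array([0.123, 0.323, 0.035]), 'width': np.float64(0.022)}
```

View pics/w10.png

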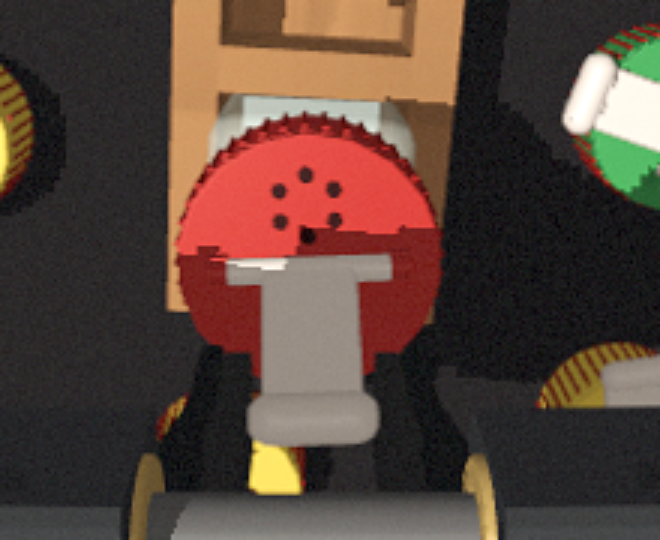

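>>> {"method": "jog_arm", "body": {
  "commands": [
    {"translation": [1.8, 0.1, 0.6], "twist": 0},
    {"translation": [1.8, 0.1, 0.5], "twist": 0},
    {"translation": [1.9, 0.1, 0.3], "twist": 0},
    {"translation": [1.9, 0.1, 0.3], "twist": 0},
    {"translation": [1.9, 0.1, 0.2], "twist": 0},
    {"translation": [1.9, 0.1, 0], "twist": 0},
    {"translation": [1.9, 0.1, -0.1], "twist": 0},
    {"translation": [1.9, 0.1, -0.2], "twist": 0},
    {"translation": [1.8, 0.1, -0.3], "twist": 0},
    {"translation": [1.8, 0.1, -0.4], "twist": 0},
    {"translation": [1.8, 0.1, -0.4], "twist": 0},
    {"translation": [0, 0, 0], "twist": 0}
  ]
}}

```text
time: 6.7
ee_pos: [0.5223, -0.0036, 0.1431]
eef_rot: [-0.517, 0.482, -0.482, 0.518]
ft_force: [-0.8, 1.1, 3.5]
width: 0.0221
```

Run:
```python
from h import *
s=read_state();print({k:np.round(v,3) for k,v in s.items() if k in("ee_pos","ft_force","torque","width")})
c=camera("wrist");cv2.imwrite("pics/w11.png",cv2.resize(c["img"][120:300,150:370,::-1],None,fx=3,fy=3))
c=camera("side");cv2.imwrite("pics/s11.png",cv2.resize(c["img"][130:290,130:330,::-1],None,fx=3.7,fy=3.7))
```

```text
{'ee_pos': array([ 0.522, -0.004,  0.143]), 'ft_force': array([-0.846,  1.117,  3.492]), 'torque': array([0.222, 0.406, 0.019]), 'width': np.float64(0.022)}
```

View pics/w11.png

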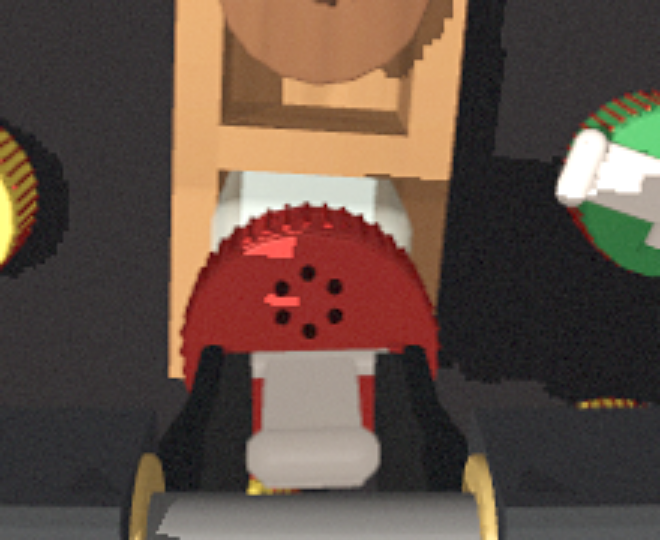

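View pics/s11.png

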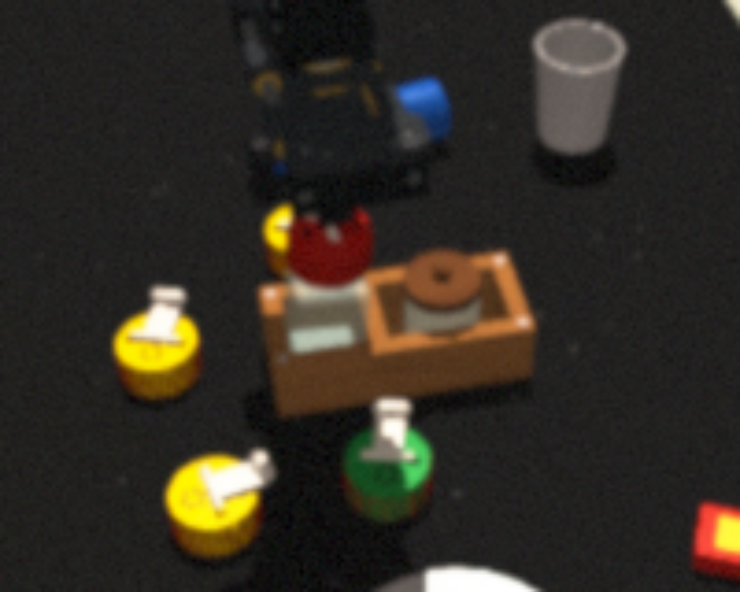

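```bash
cat >> h.py <<'E'
def flapangle(c,px,hx=.517,hy=-.003,hz=.1247,a=.07):
    o,d=ray(c,[px]);d=d[0];best=None
    for f in np.arange(0,2.3,.01):
        t=f+np.arctan2(6,32);u=np.array([-np.cos(a),-np.sin(a),0])
        P=np.array([hx,hy,hz])+.03256*(np.cos(t)*u+np.array([0,0,np.sin(t)]))
        v=P-o;e=np.linalg.norm(v-d*(v@d)/(d@d))
        if best is None or e<best[1]: best=(f,e,P)
    return best
E
python3 - <<'E'
from h import *
c=camera("wrist")
for y in (264,270,274): print(flapangle(c,(254.3,y)))
m=c["img"];
E
```

```text
(np.float64(1.6), np.float64(0.0018656443026842057), array([ 0.52391535, -0.00251513,  0.15651346]))
(np.float64(1.51), np.float64(0.0018683688111872333), array([ 0.52103502, -0.00271709,  0.15700777]))
(np.float64(1.44), np.float64(0.0018704597660933304), array([ 0.51877097, -0.00287583,  0.15721156]))
```

>>> {"method": "jog_arm", "body": {
  "commands": [
    {"translation": [1.5, 0.1, 0], "twist": 0},
    {"translation": [1.5, 0.1, 0], "twist": 0},
    {"translation": [1.5, 0.1, -0.2], "twist": 0},
    {"translation": [1.5, 0.1, -0.4], "twist": 0},
    {"translation": [0, 0, 0], "twist": 0}
  ]
}}

```text
time: 7.35
ee_pos: [0.5278, -0.0032, 0.1421]
eef_rot: [0.517, -0.482, 0.482, -0.517]
ft_force: [-1.3, 1.8, 3.7]
width: 0.022
```

Run:
```python
from h import *
s=read_state();print({k:np.round(v,3) for k,v in s.items() if k in("ee_pos","ft_force","torque","width")})
c=camera("wrist");cv2.imwrite("pics/w12.png",cv2.resize(c["img"][120:300,150:370,::-1],None,fx=3,fy=3))
for y in (264,270,274): print(flapangle(c,(254.3,y)))
```

```text
{'ee_pos': array([ 0.528, -0.003,  0.142]), 'ft_force': array([-1.336,  1.759,  3.669]), 'torque': array([0.173, 0.265, 0.003]), 'width': np.float64(0.022)}
(np.float64(1.78), np.float64(0.0018022713226022815), array([ 0.52948523, -0.0021246 ,  0.15475838]))
(np.float64(1.68), np.float64(0.0018082141293845656), array([ 0.52642937, -0.00233886,  0.15585772]))
(np.float64(1.62), np.float64(0.0018077852020410333), array([ 0.52454864, -0.00247073,  0.15636846]))
```

View pics/w12.png

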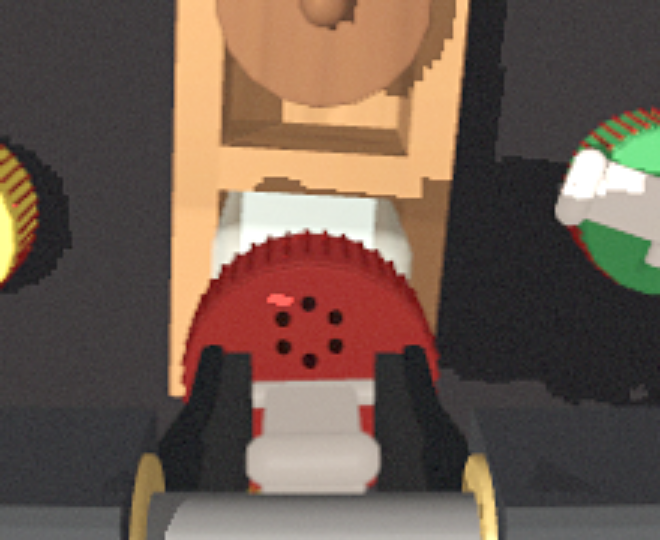

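>>> {"method": "jog_arm", "body": {
  "commands": [
    {"translation": [0, 0, 0], "twist": 0},
    {"translation": [0, 0, 0], "twist": 0},
    {"translation": [0, 0, 0], "twist": 0},
    {"translation": [0, 0, 0], "twist": 0},
    {"translation": [0, 0, 10], "twist": 0},
    {"translation": [0, 0, 25], "twist": 0},
    {"translation": [0, 0, 25], "twist": 0},
    {"translation": [-20, 0, 20], "twist": 0},
    {"translation": [-20, 0, 0], "twist": 0},
    {"translation": [0, 0, 0], "twist": 0},
    {"translation": [0, 0, 0], "twist": 0}
  ],
  "grip": 0
}}

```text
time: 8.5
ee_pos: [0.4878, -0.0032, 0.2229]
eef_rot: [-0.517, 0.482, -0.482, 0.518]
ft_force: [0.8, -0.1, 0.1]
width: 0.0865
```

Run:
```python
from h import *
s=read_state();print({k:np.round(v,3) for k,v in s.items()})
c=camera("wrist");cv2.imwrite("pics/w13.png",cv2.resize(c["img"][60:260,140:380,::-1],None,fx=3,fy=3))
c=camera("side");cv2.imwrite("pics/s13.png",cv2.resize(c["img"][130:290,130:330,::-1],None,fx=3.7,fy=3.7))
c=camera("scene");cv2.imwrite("pics/c13.png",cv2.resize(c["img"][100:260,130:330,::-1],None,fx=3.7,fy=3.7))
```

```text
{'time': np.float64(8.5), 'joint_positions': array([-1.280e-01,  2.800e-02,  4.200e-02,  1.816e+00, -1.000e-03,
        1.297e+00, -1.586e+00]), 'joint_vel': array([-0.   ,  0.026,  0.   , -0.011,  0.   , -0.004, -0.   ]), 'joint_torque': array([ 6.4000e-02, -4.1840e+01,  1.2800e-01, -3.8323e+01, -1.3000e-02,
        4.7000e-02, -1.5000e-02]), 'ee_pos': array([ 0.488, -0.003,  0.223]), 'eef_rot': array([-0.517,  0.482, -0.482,  0.518]), 'ft_force': array([ 0.811, -0.081,  0.146]), 'torque': array([0.069, 0.063, 0.006]), 'width': np.float64(0.086)}
```

View pics/w13.png

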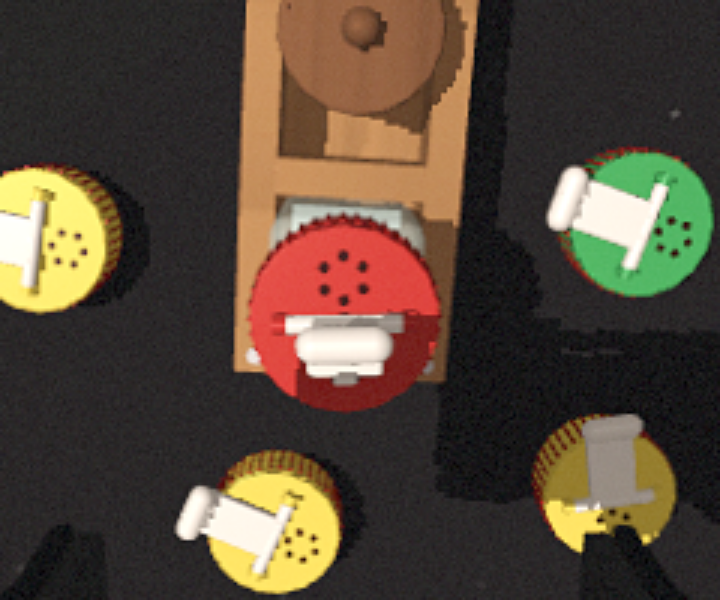

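View pics/s13.png

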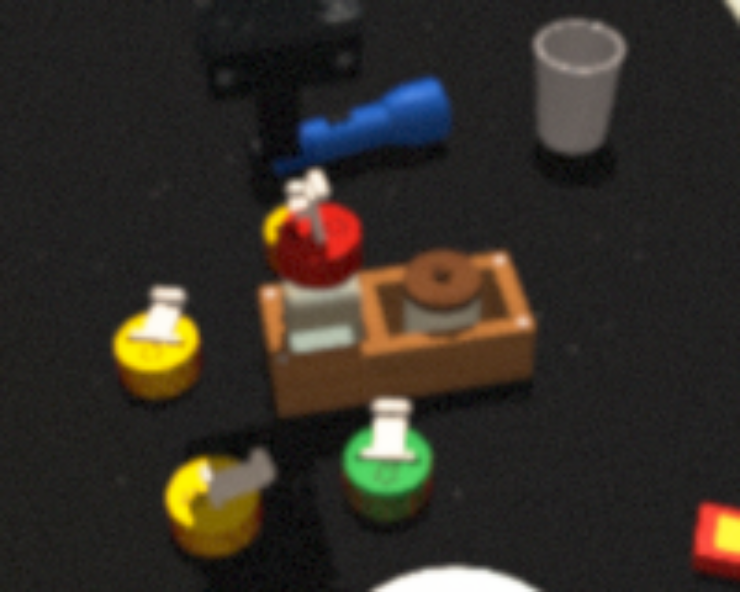

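View pics/c13.png

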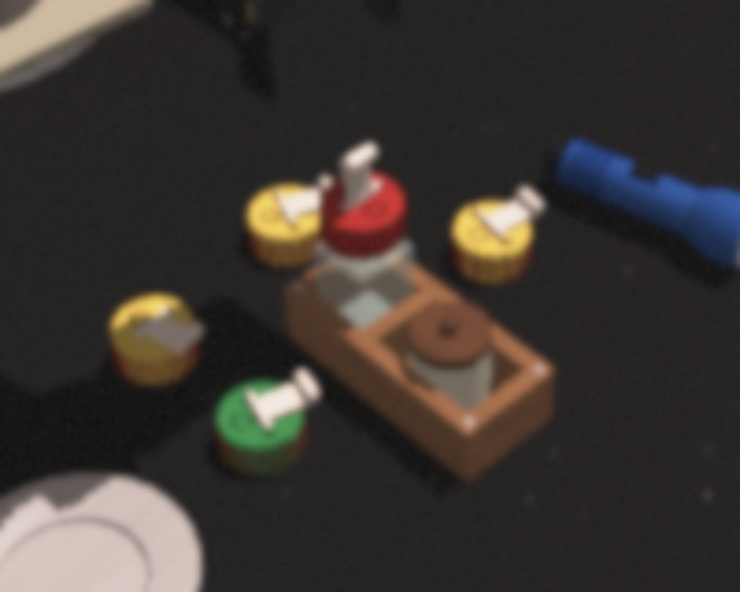

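Run:
```python
from h import *
c=camera("wrist")
f=lambda a:np.array(a,float)/3+[140,60]
print(flapangle(c,f([(344,346)])[0]))
q=f([(250,310),(440,310),(345,411),(300,401),(390,400),(425,370),(265,365),(272,255),(420,258),(255,285),(436,285)])
print(circ(plane(c,q,.122)))
print("hinge",plane(c,f([(275,322),(415,322)]),.1265))
```

```text
(np.float64(1.3800000000000001), np.float64(0.0006772667549507171), array([ 0.51682304, -0.00301241,  0.15725952]))
(array([ 0.51553329, -0.00289052]), np.float64(0.02580968771379849))
hinge [[ 0.51447758  0.01572686  0.1265    ]
 [ 0.51713247 -0.02123574  0.1265    ]]
```

>>> {"method": "jog_arm", "body": {
  "commands": [
    {"translation": [-3, 0, -10], "twist": 0},
    {"translation": [0, 0, -15], "twist": 0},
    {"translation": [0, 0, -15], "twist": 0},
    {"translation": [0, 0, -15], "twist": 0},
    {"translation": [0, 0, -10], "twist": 0},
    {"translation": [0, 0, -10], "twist": 0},
    {"translation": [0, 0, 0], "twist": 0},
    {"translation": [0, 0, 0], "twist": 0},
    {"translation": [5, 0, 0], "twist": 0},
    {"translation": [5, 0, 0], "twist": 0},
    {"translation": [4, 0, 0], "twist": 0},
    {"translation": [3, 0, 0], "twist": 0},
    {"translation": [3, 0, 0], "twist": 0},
    {"translation": [3, 0, 0], "twist": 0},
    {"translation": [3, 0, 0], "twist": 0},
    {"translation": [3, 0, 0], "twist": 0},
    {"translation": [0, 0, 0], "twist": 0}
  ],
  "grip": 1
}}

```text
time: 10.4
ee_pos: [0.5142, -0.0029, 0.1476]
eef_rot: [-0.517, 0.482, -0.482, 0.518]
ft_force: [-0.8, 0.7, 4.3]
width: 0.0075
```

Run:
```python
from h import *
s=read_state();print({k:np.round(v,3) for k,v in s.items() if k in("ee_pos","ft_force","torque","width")})
c=camera("wrist");cv2.imwrite("pics/w14.png",cv2.resize(c["img"][120:300,150:370,::-1],None,fx=3,fy=3))
c=camera("side");cv2.imwrite("pics/s14.png",cv2.resize(c["img"][130:290,130:330,::-1],None,fx=3.7,fy=3.7))
```

```text
{'ee_pos': array([ 0.514, -0.003,  0.148]), 'ft_force': array([-0.84 ,  0.663,  4.301]), 'torque': array([0.247, 0.346, 0.04 ]), 'width': np.float64(0.007)}
```

View pics/w14.png

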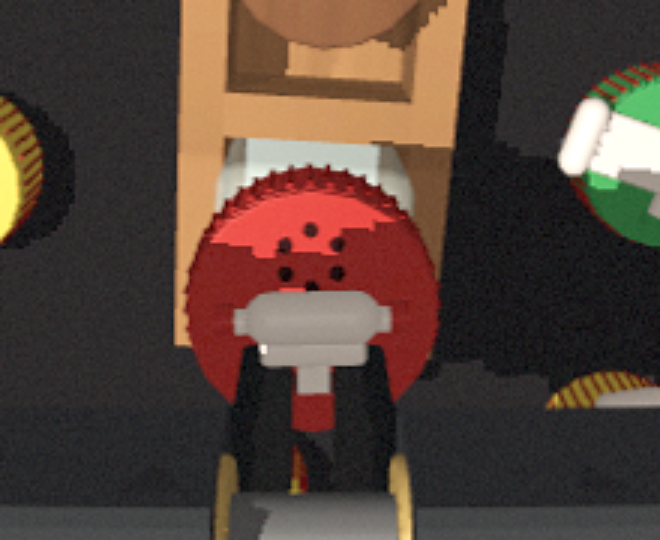

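View pics/s14.png

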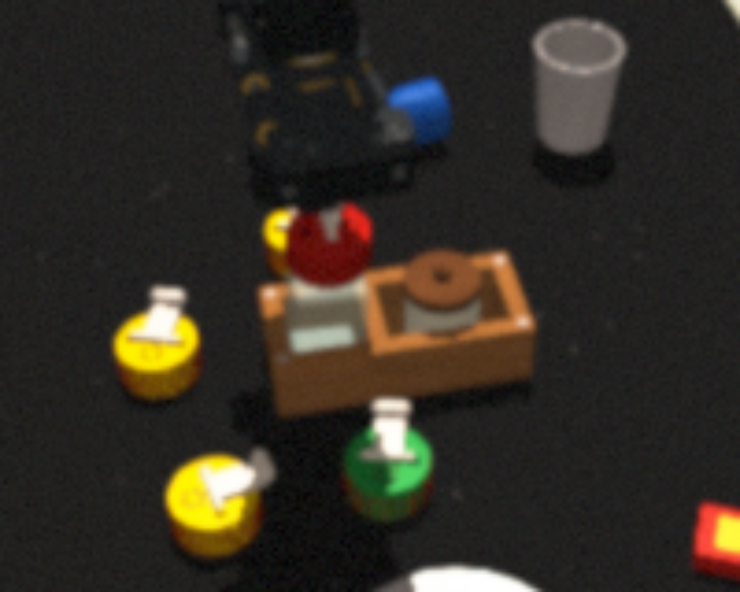

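>>> {"method": "jog_arm", "body": {
  "commands": [
    {"translation": [-3, 0, 0], "twist": 0},
    {"translation": [-4, 0, 0], "twist": 0},
    {"translation": [-8, 0, 0], "twist": 0},
    {"translation": [-12, 0, 0], "twist": 0},
    {"translation": [0, 0, 25], "twist": 0},
    {"translation": [0, 0, 30], "twist": 0},
    {"translation": [0, 0, 20], "twist": 0},
    {"translation": [0, 0, 0], "twist": 0},
    {"translation": [0, 0, 0], "twist": 0}
  ],
  "grip": 0
}}

```text
time: 11.4
ee_pos: [0.486, -0.0032, 0.2221]
eef_rot: [-0.517, 0.482, -0.482, 0.517]
ft_force: [-0.3, 0.6, -0.3]
width: 0.0717
```

Run:
```python
from h import *
s=read_state();print({k:np.round(v,3) for k,v in s.items() if k in("ee_pos","ft_force","torque","width")})
c=camera("wrist");cv2.imwrite("pics/w15.png",cv2.resize(c["img"][60:260,140:380,::-1],None,fx=3,fy=3));print(c["cam_to_world"].round(4))
c=camera("side");cv2.imwrite("pics/s15.png",cv2.resize(c["img"][130:290,130:330,::-1],None,fx=3.7,fy=3.7))
```

```text
{'ee_pos': array([ 0.486, -0.003,  0.222]), 'ft_force': array([-0.333,  0.594, -0.326]), 'torque': array([0.051, 0.161, 0.015]), 'width': np.float64(0.072)}
[[ 7.170e-02 -9.509e-01 -3.011e-01  5.698e-01]
 [-9.974e-01 -6.820e-02 -2.200e-02  2.200e-03]
 [ 4.000e-04  3.019e-01 -9.533e-01  3.831e-01]
 [ 0.000e+00  0.000e+00  0.000e+00  1.000e+00]]
```

View pics/w15.png

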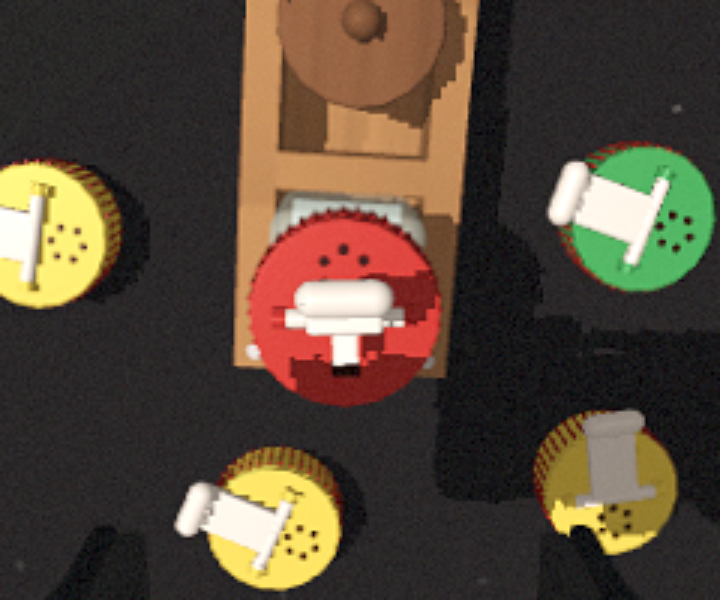

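View pics/s15.png

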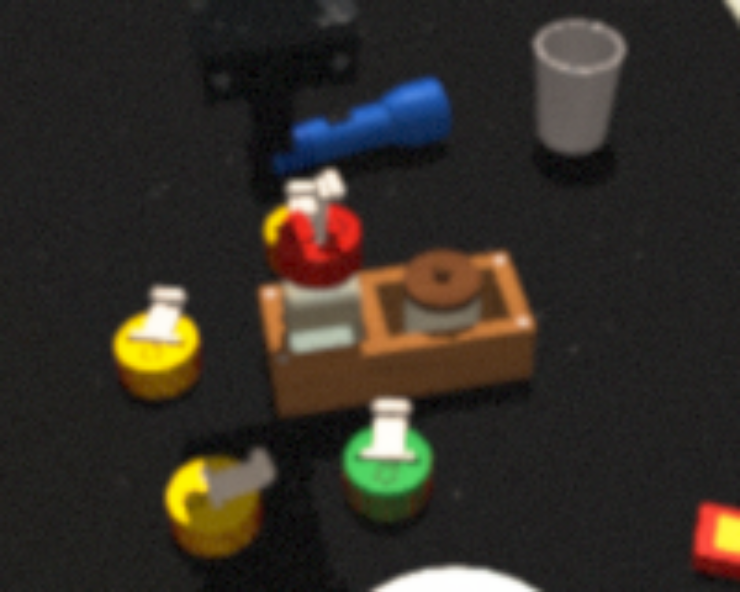

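Run:
```python
from h import *
c=camera("wrist")
f=lambda a:np.array(a,float)/3+[140,60]
q=f([(250,305),(441,305),(345,405.5),(300,395),(390,395),(425,365),(265,359),(255,280),(436,280)])
print(circ(plane(c,q,.122)),plane(c,f([(345.5,309.5)]),.122))
print("plate?")
```

```text
(array([ 0.51479223, -0.00296514]), np.float64(0.025647702173235486)) [[ 0.51602061 -0.00277968  0.122     ]]
plate?
```

>>> {"method": "jog_arm", "body": {
  "commands": [
    {"translation": [15, 0, 0], "twist": 0},
    {"translation": [15, 0, 0], "twist": 0},
    {"translation": [0, 0, -20], "twist": 0},
    {"translation": [0, 0, -20], "twist": 0},
    {"translation": [0, 0, -20], "twist": 0},
    {"translation": [0, 0, -20], "twist": 0},
    {"translation": [0, 0, -15], "twist": 0},
    {"translation": [0, 0, -15], "twist": 0},
    {"translation": [0, 0, -10], "twist": 0},
    {"translation": [0, 0, -7], "twist": 0},
    {"translation": [0, 0, 0], "twist": 0},
    {"translation": [0, 0, 0], "twist": 0}
  ],
  "grip": 0
}}

```text
time: 12.75
ee_pos: [0.5168, -0.0031, 0.0955]
eef_rot: [-0.517, 0.482, -0.482, 0.517]
ft_force: [0.7, 0.1, 0.3]
width: 0.0874
```

Run:
```python
from h import *
s=read_state();print({k:np.round(v,3) for k,v in s.items() if k in("ee_pos","ft_force","torque","width")})
c=camera("wrist");cv2.imwrite("pics/w16.png",c["img"][:,:,::-1])
```

```text
{'ee_pos': array([ 0.517, -0.003,  0.096]), 'ft_force': array([0.689, 0.087, 0.275]), 'torque': array([ 0.022,  0.097, -0.013]), 'width': np.float64(0.087)}
```

View pics/w16.png

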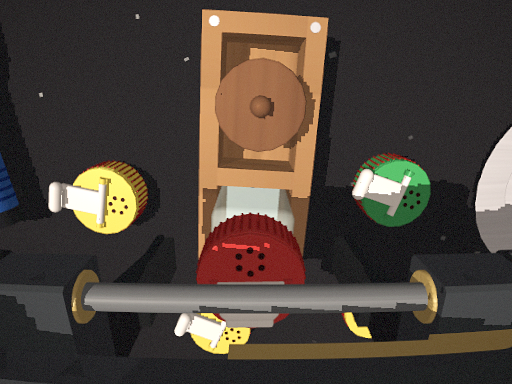

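Clear of contact. The cap is at about (250,270) between the fingers. Closing gently.

>>> {"method": "jog_arm", "body": {
  "commands": [
    {"translation": [0, 0, 0], "twist": 0},
    {"translation": [0, 0, 0], "twist": 0},
    {"translation": [0, 0, 0], "twist": 0},
    {"translation": [0, 0, 0], "twist": 0},
    {"translation": [0, 0, 0], "twist": 0},
    {"translation": [0, 0, 0], "twist": 0},
    {"translation": [0, 0, 0], "twist": 0}
  ],
  "grip": 0.6,
  "grip_force": 6
}}

```text
time: 13.5
ee_pos: [0.5167, -0.0029, 0.0952]
eef_rot: [-0.517, 0.482, -0.482, 0.517]
ft_force: [-0.5, 1.0, 1.7]
width: 0.0523
```

```bash
cat > st.py <<'E'
from h import *
import sys
s=read_state();print({k:np.round(v,3).tolist() for k,v in s.items() if k in("ee_pos","ft_force","torque","width","time")}, "j7",round(s["joint_positions"][6],3),"t7",round(s["joint_torque"][6],3))
E
python3 st.py
```

```text
{'time': 13.5, 'ee_pos': [0.517, -0.003, 0.095], 'ft_force': [-0.501, 0.966, 1.685], 'torque': [0.361, 0.181, 0.005], 'width': 0.052} j7 -1.573 t7 0.002
```

>>> {"method": "jog_arm", "body": {
  "commands": [
    {"translation": [0, 0, 0], "twist": 0.03},
    {"translation": [0, 0, 0], "twist": 0.03},
    {"translation": [0, 0, 0], "twist": 0.03},
    {"translation": [0, 0, 0], "twist": 0.03},
    {"translation": [0, 0, 0], "twist": 0}
  ]
}}

```text
time: 14.0
ee_pos: [0.5166, -0.0031, 0.0952]
eef_rot: [0.546, -0.45, 0.45, -0.546]
ft_force: [-0.1, 1.0, 1.8]
width: 0.0523
```

```bash
python3 st.py
python3 - <<'E'
from h import *
c=camera("wrist");cv2.imwrite("pics/w17.png",c["img"][:,:,::-1])
E
```

```text
{'time': 14.0, 'ee_pos': [0.517, -0.003, 0.095], 'ft_force': [-0.122, 0.976, 1.753], 'torque': [0.439, 0.266, -0.037], 'width': 0.052} j7 -1.454 t7 0.573
```

View pics/w17.png

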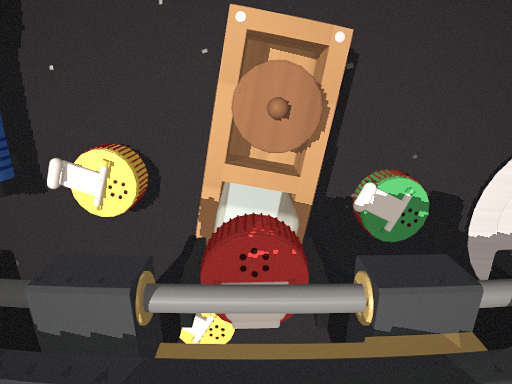

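>>> {"method": "jog_arm", "body": {
  "commands": [
    {"translation": [0, 0, 0], "twist": 0.04},
    {"translation": [0, 0, 0], "twist": 0.04},
    {"translation": [0, 0, 0], "twist": 0.04},
    {"translation": [0, 0, 0], "twist": 0.04},
    {"translation": [0, 0, 0], "twist": 0.04},
    {"translation": [0, 0, 0], "twist": 0}
  ]
}}

```text
time: 14.65
ee_pos: [0.5167, -0.0032, 0.0952]
eef_rot: [0.588, -0.393, 0.393, -0.588]
ft_force: [0.1, 0.4, 1.6]
width: 0.0518
```

```bash
python3 st.py
```

```text
{'time': 14.65, 'ee_pos': [0.517, -0.003, 0.095], 'ft_force': [0.118, 0.364, 1.575], 'torque': [0.341, 0.213, 0.031], 'width': 0.052} j7 -1.26 t7 0.745
```

>>> {"method": "jog_arm", "body": {
  "commands": [
    {"translation": [0, 0, 0], "twist": 0.04},
    {"translation": [0, 0, 0], "twist": 0.04},
    {"translation": [0, 0, 0], "twist": 0.04},
    {"translation": [0, 0, 0], "twist": 0.04},
    {"translation": [0, 0, 0], "twist": 0}
  ]
}}

```text
time: 15.15
ee_pos: [0.5167, -0.0032, 0.0953]
eef_rot: [-0.617, 0.345, -0.345, 0.617]
ft_force: [-0.2, 0.5, 2.5]
width: 0.0521
```

```bash
python3 st.py
python3 - <<'E'
from h import *
c=camera("wrist");cv2.imwrite("pics/w18.png",c["img"][:,:,::-1])
E
```

```text
{'time': 15.15, 'ee_pos': [0.517, -0.003, 0.095], 'ft_force': [-0.205, 0.49, 2.542], 'torque': [0.315, 0.116, -0.029], 'width': 0.052} j7 -1.104 t7 0.747
```

View pics/w18.png

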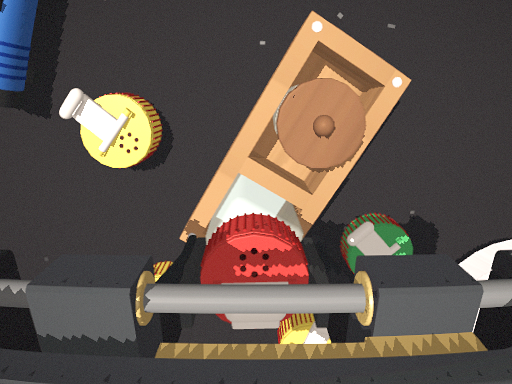

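>>> {"method": "jog_arm", "body": {
  "commands": [
    {"translation": [0, 0, 0], "twist": 0.03},
    {"translation": [0, 0, 0], "twist": 0.03},
    {"translation": [0, 0, 0], "twist": 0}
  ]
}}

```text
time: 15.5
ee_pos: [0.5167, -0.0032, 0.0953]
eef_rot: [-0.627, 0.326, -0.326, 0.627]
ft_force: [-0.4, 0.7, 2.6]
width: 0.0519
```

```bash
python3 st.py
```

```text
{'time': 15.5, 'ee_pos': [0.517, -0.003, 0.095], 'ft_force': [-0.432, 0.724, 2.612], 'torque': [0.251, 0.171, -0.002], 'width': 0.052} j7 -1.043 t7 0.545
```

>>> {"method": "jog_arm", "body": {
  "commands": [
    {"translation": [0, 0, 0], "twist": 0.03},
    {"translation": [0, 0, 0], "twist": 0.03},
    {"translation": [0, 0, 0], "twist": 0}
  ]
}}

```text
time: 15.8
ee_pos: [0.5167, -0.0032, 0.0953]
eef_rot: [-0.637, 0.307, -0.307, 0.637]
ft_force: [-0.9, 1.0, 3.7]
width: 0.0521
```

```bash
python3 st.py
```

```text
{'time': 15.8, 'ee_pos': [0.517, -0.003, 0.095], 'ft_force': [-0.917, 0.994, 3.733], 'torque': [0.318, 0.138, -0.024], 'width': 0.052} j7 -0.984 t7 0.556
```

>>> {"method": "jog_arm", "body": {
  "commands": [
    {"translation": [0, 0, 0], "twist": 0.03},
    {"translation": [0, 0, 0], "twist": 0.03},
    {"translation": [0, 0, 0], "twist": 0}
  ]
}}

```text
time: 16.1
ee_pos: [0.5167, -0.003, 0.0953]
eef_rot: [-0.646, 0.288, -0.288, 0.646]
ft_force: [-0.2, 2.8, 4.3]
width: 0.052
```

```bash
python3 st.py
```

```text
{'time': 16.1, 'ee_pos': [0.517, -0.003, 0.095], 'ft_force': [-0.238, 2.796, 4.329], 'torque': [0.439, 0.177, -0.026], 'width': 0.052} j7 -0.925 t7 0.555
```

>>> {"method": "jog_arm", "body": {
  "commands": [
    {"translation": [0, 0, 0.5], "twist": 0},
    {"translation": [0, 0, 0.5], "twist": 0}
  ]
}}

```text
time: 16.3
ee_pos: [0.5164, -0.0033, 0.0959]
eef_rot: [0.646, -0.289, 0.288, -0.645]
ft_force: [0.5, 1.2, -1.3]
width: 0.0519
```

```bash
python3 st.py
python3 - <<'E'
from h import *
c=camera("wrist");cv2.imwrite("pics/w19.png",c["img"][:,:,::-1])
c=camera("side");cv2.imwrite("pics/s19.png",cv2.resize(c["img"][130:290,130:330,::-1],None,fx=3.7,fy=3.7))
E
```

```text
{'time': 16.3, 'ee_pos': [0.516, -0.003, 0.096], 'ft_force': [0.545, 1.186, -1.296], 'torque': [0.127, -0.199, 0.003], 'width': 0.052} j7 -0.927 t7 0.031
```

View pics/w19.png

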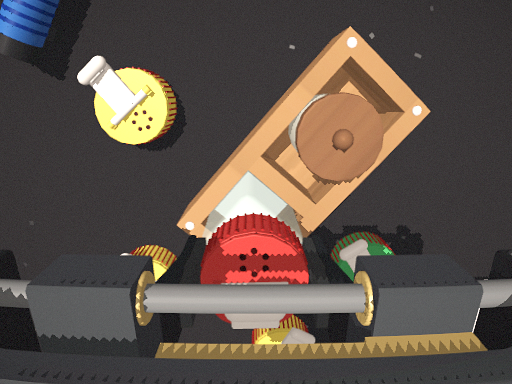

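View pics/s19.png

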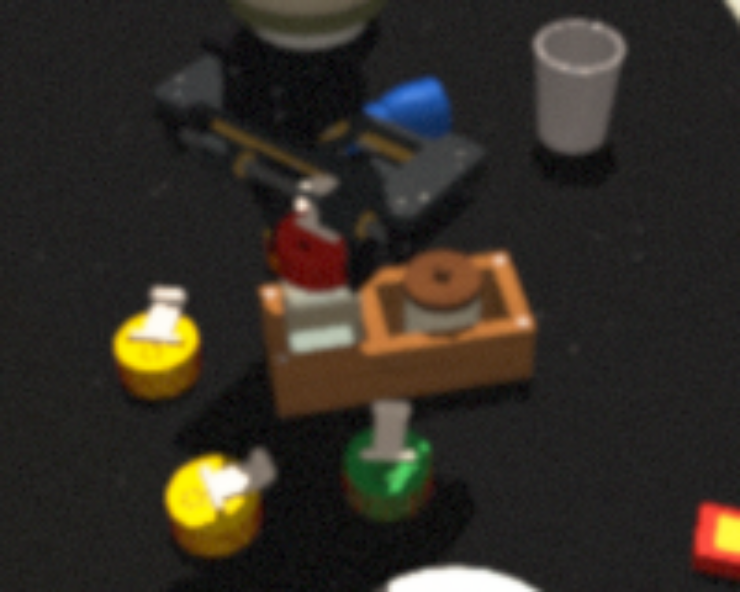

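>>> {"method": "jog_arm", "body": {
  "commands": [
    {"translation": [0, 0, -0.4], "twist": 0.03},
    {"translation": [0, 0, 0], "twist": 0.03},
    {"translation": [0, 0, 0], "twist": 0}
  ]
}}

```text
time: 16.7
ee_pos: [0.5167, -0.0029, 0.096]
eef_rot: [-0.654, 0.268, -0.268, 0.654]
ft_force: [-1.3, 2.4, 5.4]
width: 0.0519
```

```bash
python3 st.py
```

```text
{'time': 16.7, 'ee_pos': [0.517, -0.003, 0.096], 'ft_force': [-1.315, 2.365, 5.386], 'torque': [0.533, 0.258, -0.095], 'width': 0.052} j7 -0.867 t7 0.581
```

>>> {"method": "jog_arm", "body": {
  "commands": [
    {"translation": [0, 0, 0], "twist": 0.03},
    {"translation": [0, 0, 0], "twist": 0.03},
    {"translation": [0, 0, 0], "twist": 0}
  ]
}}

```text
time: 17.0
ee_pos: [0.5164, -0.0029, 0.0958]
eef_rot: [-0.662, 0.249, -0.248, 0.662]
ft_force: [-2.1, 3.5, 5.0]
width: 0.0519
```

```bash
python3 st.py
```

```text
{'time': 17.0, 'ee_pos': [0.516, -0.003, 0.096], 'ft_force': [-2.14, 3.488, 5.036], 'torque': [0.841, 0.535, -0.161], 'width': 0.052} j7 -0.808 t7 0.692
```

```bash
python3 st.py
python3 - <<'E'
from h import *
c=camera("wrist");cv2.imwrite("pics/w20.png",c["img"][:,:,::-1])
a=[cv2.imread(f"pics/w{i}.png")[200:340,190:320] for i in (17,18,19,20)]
cv2.imwrite("pics/cmp20.png",cv2.resize(np.vstack([np.hstack(a[:2]),np.hstack(a[2:])]),None,fx=2.1,fy=2.1,interpolation=2))
E
```

```text
{'time': 17.0, 'ee_pos': [0.516, -0.003, 0.096], 'ft_force': [-2.14, 3.488, 5.036], 'torque': [0.841, 0.535, -0.161], 'width': 0.052} j7 -0.808 t7 0.692
```

View pics/cmp20.png

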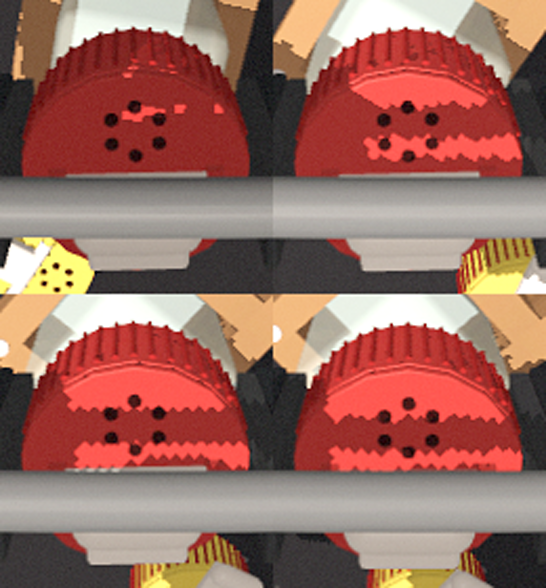

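>>> {"method": "jog_arm", "body": {
  "commands": [
    {"translation": [-0.2, 0.5, 0.2], "twist": 0},
    {"translation": [-0.2, 0.5, 0.2], "twist": 0},
    {"translation": [0, 0, 0], "twist": 0}
  ]
}}

```text
time: 17.35
ee_pos: [0.5162, -0.0023, 0.0961]
eef_rot: [0.662, -0.249, 0.249, -0.662]
ft_force: [-0.8, 2.2, 3.8]
width: 0.0518
```

```bash
python3 st.py
```

```text
{'time': 17.35, 'ee_pos': [0.516, -0.002, 0.096], 'ft_force': [-0.762, 2.162, 3.84], 'torque': [0.467, 0.187, -0.084], 'width': 0.052} j7 -0.811 t7 0.081
```

>>> {"method": "jog_arm", "body": {
  "commands": [
    {"translation": [-0.2, 0.5, 0.3], "twist": 0},
    {"translation": [0, 0, 0], "twist": 0}
  ]
}}

```text
time: 17.55
ee_pos: [0.5162, -0.0019, 0.0965]
eef_rot: [0.662, -0.249, 0.249, -0.662]
ft_force: [1.6, 0.6, 2.3]
width: 0.0523
```

```bash
python3 st.py
```

```text
{'time': 17.55, 'ee_pos': [0.516, -0.002, 0.097], 'ft_force': [1.634, 0.592, 2.343], 'torque': [0.243, 0.007, -0.087], 'width': 0.052} j7 -0.813 t7 0.068
```

>>> {"method": "jog_arm", "body": {
  "commands": [
    {"translation": [0, 0, 0], "twist": 0.03},
    {"translation": [0, 0, 0], "twist": 0}
  ]
}}

```text
time: 17.75
ee_pos: [0.5159, -0.0016, 0.0964]
eef_rot: [0.666, -0.239, 0.238, -0.666]
ft_force: [-0.8, 2.1, 4.3]
width: 0.052
```

```bash
python3 st.py
```

```text
{'time': 17.75, 'ee_pos': [0.516, -0.002, 0.096], 'ft_force': [-0.754, 2.146, 4.268], 'torque': [0.432, 0.295, -0.119], 'width': 0.052} j7 -0.782 t7 0.562
```

>>> {"method": "jog_arm", "body": {
  "commands": [
    {"translation": [0, 0, 0], "twist": -0.04},
    {"translation": [0, 0, 0], "twist": -0.04},
    {"translation": [0, 0, 0], "twist": 0}
  ]
}}

```text
time: 18.05
ee_pos: [0.5164, -0.0018, 0.0967]
eef_rot: [-0.655, 0.265, -0.266, 0.655]
ft_force: [1.0, 1.7, 3.2]
width: 0.0519
```

```bash
python3 st.py
```

```text
{'time': 18.05, 'ee_pos': [0.516, -0.002, 0.097], 'ft_force': [0.958, 1.683, 3.233], 'torque': [0.206, -0.126, -0.007], 'width': 0.052} j7 -0.862 t7 -0.723
```

>>> {"method": "jog_arm", "body": {
  "commands": [
    {"translation": [0, 0, 0.4], "twist": 0},
    {"translation": [0, 0, 0.4], "twist": 0},
    {"translation": [0, 0, 0], "twist": 0}
  ]
}}

```text
time: 18.35
ee_pos: [0.5161, -0.0018, 0.0973]
eef_rot: [0.655, -0.265, 0.265, -0.655]
ft_force: [1.5, 1.0, 3.0]
width: 0.0518
```

```bash
python3 st.py
```

```text
{'time': 18.35, 'ee_pos': [0.516, -0.002, 0.097], 'ft_force': [1.503, 1.014, 2.963], 'torque': [0.154, -0.206, 0.023], 'width': 0.052} j7 -0.861 t7 0.02
```

>>> {"method": "jog_arm", "body": {
  "commands": [
    {"translation": [0, 0, 0.5], "twist": 0},
    {"translation": [0, 0, 0.5], "twist": 0},
    {"translation": [0, 0, 0.5], "twist": 0},
    {"translation": [0, 0, 0], "twist": 0}
  ]
}}

```text
time: 18.75
ee_pos: [0.5157, -0.0018, 0.0985]
eef_rot: [0.656, -0.266, 0.265, -0.655]
ft_force: [0.2, 0.8, -1.5]
width: 0.052
```

```bash
python3 st.py;  python3 - <<'E'
from h import *
c=camera("wrist");cv2.imwrite("pics/w21.png",c["img"][:,:,::-1])
E
```

```text
{'time': 18.75, 'ee_pos': [0.516, -0.002, 0.098], 'ft_force': [0.224, 0.762, -1.5], 'torque': [0.118, -0.098, -0.011], 'width': 0.052} j7 -0.862 t7 -0.001
```

View pics/w21.png

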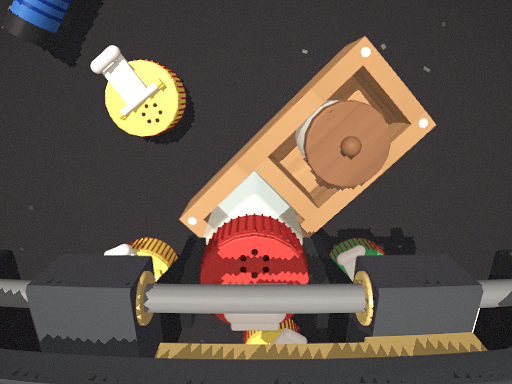

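>>> {"method": "jog_arm", "body": {
  "commands": [
    {"translation": [0, 0, 0.5], "twist": 0},
    {"translation": [0, 0, 0.5], "twist": 0},
    {"translation": [0, 0, 0], "twist": 0}
  ]
}}

```text
time: 19.1
ee_pos: [0.516, -0.0017, 0.0998]
eef_rot: [0.655, -0.266, 0.266, -0.655]
ft_force: [1.2, 0.8, -0.2]
width: 0.0521
```

```bash
python3 st.py;python3 - <<'E'
from h import *
c=camera("side");cv2.imwrite("pics/s22.png",cv2.resize(c["img"][170:240,170:270,::-1],None,fx=7,fy=7))
i=cv2.imread("pics/s19.png")
E
```

```text
{'time': 19.1, 'ee_pos': [0.516, -0.002, 0.1], 'ft_force': [1.196, 0.845, -0.248], 'torque': [0.121, -0.004, -0.009], 'width': 0.052} j7 -0.862 t7 -0.001
```

View pics/s22.png

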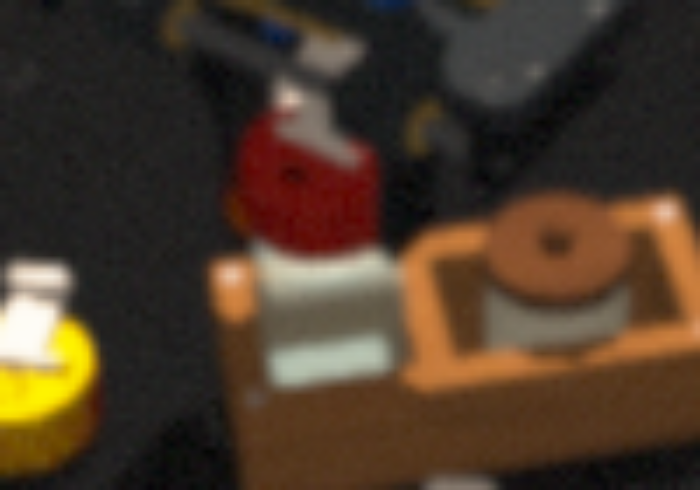

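>>> {"method": "jog_arm", "body": {
  "commands": [
    {"translation": [0, 0, 0], "twist": 0},
    {"translation": [0, 0, 0], "twist": 0},
    {"translation": [0, 0, 1], "twist": 0},
    {"translation": [0, 0, 1], "twist": 0},
    {"translation": [0, 0, 0], "twist": 0}
  ],
  "grip_force": 12
}}

```text
time: 19.65
ee_pos: [0.5161, -0.0017, 0.102]
eef_rot: [-0.655, 0.265, -0.266, 0.655]
ft_force: [-0.1, -0.6, -0.8]
width: 0.0517
```

```bash
python3 st.py
```

```text
{'time': 19.65, 'ee_pos': [0.516, -0.002, 0.102], 'ft_force': [-0.118, -0.596, -0.772], 'torque': [0.08, -0.064, -0.055], 'width': 0.052} j7 -0.861 t7 0.003
```

>>> {"method": "jog_arm", "body": {
  "commands": [
    {"translation": [0, 0, 2], "twist": 0},
    {"translation": [0, 0, 2], "twist": 0},
    {"translation": [0, 0, 2], "twist": 0},
    {"translation": [0, 0, 0], "twist": 0}
  ]
}}

```text
time: 20.05
ee_pos: [0.5162, -0.0017, 0.1082]
eef_rot: [-0.655, 0.265, -0.266, 0.655]
ft_force: [0.4, 0.1, -1.8]
width: 0.0519
```

>>> {"method": "jog_arm", "body": {
  "commands": [
    {"translation": [0, 0, 3], "twist": 0},
    {"translation": [0, 0, 3], "twist": 0},
    {"translation": [0, 0, 3], "twist": 0},
    {"translation": [0, 0, 3], "twist": 0},
    {"translation": [0, 0, 3], "twist": 0},
    {"translation": [0, 0, 3], "twist": 0},
    {"translation": [0, 0, 3], "twist": 0},
    {"translation": [0, 0, 3], "twist": 0},
    {"translation": [0, 0, 5], "twist": 0},
    {"translation": [0, 0, 10], "twist": 0},
    {"translation": [0, 0, 10], "twist": 0},
    {"translation": [0, 0, 0], "twist": 0},
    {"translation": [0, 0, 0], "twist": 0}
  ]
}}

```text
time: 21.35
ee_pos: [0.5162, -0.0017, 0.1572]
eef_rot: [-0.655, 0.265, -0.266, 0.655]
ft_force: [-0.1, -0.8, -0.2]
width: 0.0519
```

```bash
python3 st.py;python3 - <<'E'
from h import *
c=camera("side");cv2.imwrite("pics/s23.png",cv2.resize(c["img"][130:290,130:330,::-1],None,fx=3.7,fy=3.7))
c=camera("wrist");cv2.imwrite("pics/w23.png",c["img"][:,:,::-1])
E
```

```text
{'time': 21.35, 'ee_pos': [0.516, -0.002, 0.157], 'ft_force': [-0.134, -0.817, -0.216], 'torque': [0.005, 0.075, 0.018], 'width': 0.052} j7 -0.859 t7 0.001
```

View pics/s23.png

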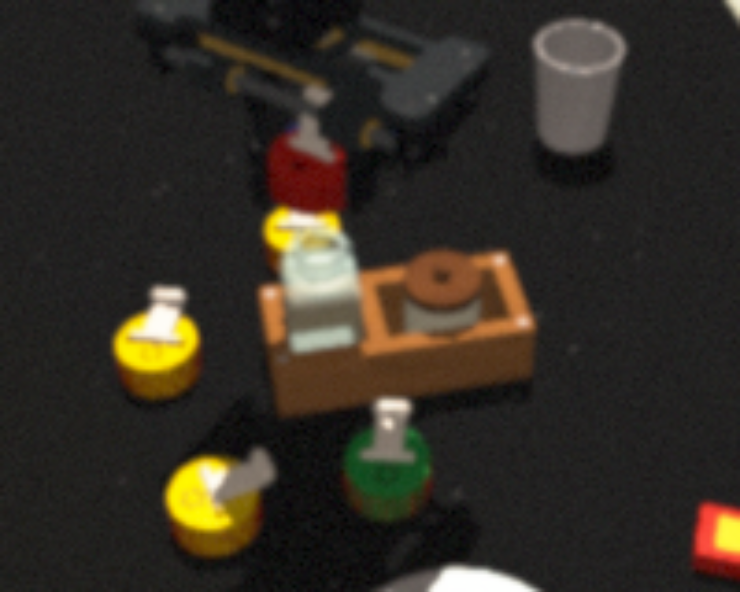

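View pics/w23.png

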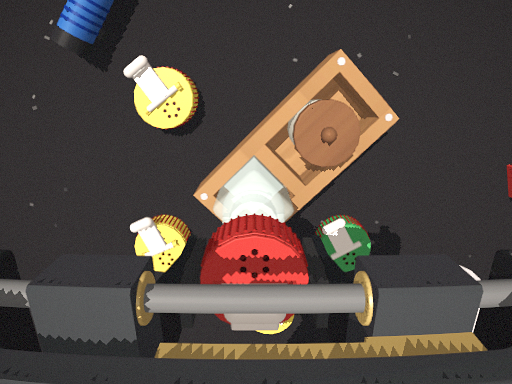

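>>> {"method": "jog_arm", "body": {
  "commands": [
    {"translation": [1, -10, 0], "twist": 0},
    {"translation": [3, -20, 0], "twist": 0},
    {"translation": [3, -25, 0], "twist": 0},
    {"translation": [3, -25, 0], "twist": 0},
    {"translation": [4, -25, 0], "twist": 0},
    {"translation": [4, -25, 0], "twist": 0},
    {"translation": [4, -25, 0], "twist": 0},
    {"translation": [4, -25, 0], "twist": 0},
    {"translation": [3, -25, 0], "twist": 0},
    {"translation": [2, -25, 0], "twist": 0},
    {"translation": [1, -15, 0], "twist": 0},
    {"translation": [0, -9, 0], "twist": 0},
    {"translation": [0, 0, 0], "twist": 0},
    {"translation": [0, 0, 0], "twist": 0}
  ]
}}

```text
time: 22.85
ee_pos: [0.5482, -0.2546, 0.1567]
eef_rot: [-0.655, 0.265, -0.265, 0.656]
ft_force: [0.2, -0.0, -0.7]
width: 0.0518
```

```bash
python3 st.py;python3 - <<'E'
from h import *
c=camera("side");cv2.imwrite("pics/s24.png",c["img"][:,:,::-1])
c=camera("wrist");cv2.imwrite("pics/w24.png",c["img"][:,:,::-1])
E
```

```text
{'time': 22.85, 'ee_pos': [0.548, -0.255, 0.157], 'ft_force': [0.17, -0.049, -0.682], 'torque': [0.006, 0.05, -0.059], 'width': 0.052} j7 -0.372 t7 0.051
```

View pics/s24.png

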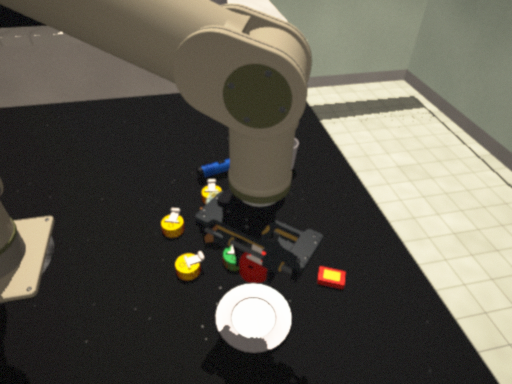

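View pics/w24.png

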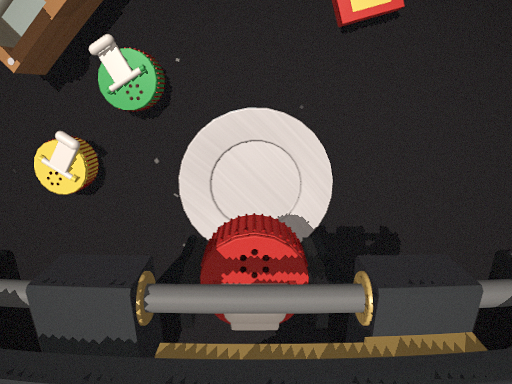

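Run:
```python
from h import *
c=camera("wrist")
q=[(179.5,180),(332.5,180),(256,108),(200,130),(312,130),(183,155),(329,158),(225,114)]
print(circ(plane(c,q,.011)))
q=[(211,184),(300.5,184),(256,140),(222,157),(290,158)]
for z in(.002,.004):print(circ(plane(c,q,z)))
```

```text
(array([ 0.54827498, -0.25810358]), np.float64(0.07456219351968967))
(array([ 0.5472679 , -0.25903221]), np.float64(0.044196084585040735))
(array([ 0.54764559, -0.25862644]), np.float64(0.043916226110913885))
```

>>> {"method": "jog_arm", "body": {
  "commands": [
    {"translation": [0, -1, -15], "twist": 0},
    {"translation": [0, -1, -20], "twist": 0},
    {"translation": [0, 0, -25], "twist": 0},
    {"translation": [0, 0, -25], "twist": 0},
    {"translation": [0, 0, -20], "twist": 0},
    {"translation": [0, 0, -15], "twist": 0},
    {"translation": [0, 0, -10], "twist": 0},
    {"translation": [0, 0, -5], "twist": 0},
    {"translation": [0, 0, -5], "twist": 0},
    {"translation": [0, 0, 0], "twist": 0},
    {"translation": [0, 0, 0], "twist": 0}
  ]
}}

```text
time: 24.1
ee_pos: [0.5484, -0.2578, 0.0174]
eef_rot: [-0.655, 0.265, -0.266, 0.655]
ft_force: [0.6, 1.0, -0.6]
width: 0.0517
```

```bash
python3 st.py;python3 - <<'E'
from h import *
c=camera("side");cv2.imwrite("pics/s25.png",cv2.resize(c["img"][220:370,170:340,::-1],None,fx=4,fy=4))
E
```

```text
{'time': 24.1, 'ee_pos': [0.548, -0.258, 0.017], 'ft_force': [0.552, 1.035, -0.599], 'torque': [0.011, 0.048, 0.038], 'width': 0.052} j7 -0.351 t7 0.003
```

View pics/s25.png

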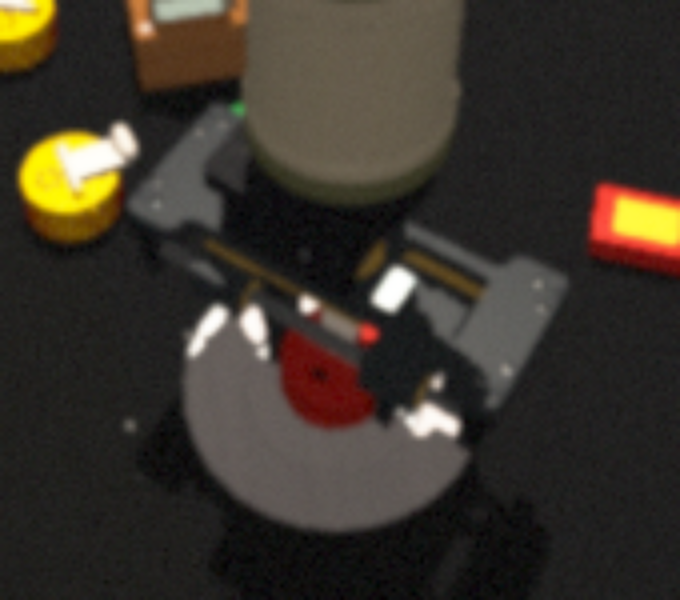

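>>> {"method": "jog_arm", "body": {
  "commands": [
    {"translation": [0, 0, -3], "twist": 0},
    {"translation": [0, 0, -3], "twist": 0},
    {"translation": [0, 0, -2], "twist": 0},
    {"translation": [0, 0, -2], "twist": 0},
    {"translation": [0, 0, -2], "twist": 0},
    {"translation": [0, 0, 0], "twist": 0}
  ]
}}

```text
time: 24.75
ee_pos: [0.548, -0.2577, 0.0055]
eef_rot: [-0.655, 0.266, -0.266, 0.655]
ft_force: [-4.2, 1.2, 9.4]
width: 0.0519
```

>>> {"method": "jog_arm", "body": {
  "commands": [
    {"translation": [0, 0, -0.7], "twist": 0},
    {"translation": [0, 0, -0.7], "twist": 0},
    {"translation": [0, 0, 0], "twist": 0}
  ]
}}

```text
time: 25.05
ee_pos: [0.5481, -0.2577, 0.0054]
eef_rot: [-0.655, 0.266, -0.266, 0.655]
ft_force: [-10.3, 4.7, 23.4]
width: 0.0519
```

>>> {"method": "jog_arm", "body": {
  "commands": [
    {"translation": [0, 0, 0.6], "twist": 0},
    {"translation": [0, 0, 0.5], "twist": 0},
    {"translation": [0, 0, 0], "twist": 0}
  ]
}}

```text
time: 25.35
ee_pos: [0.548, -0.2577, 0.0055]
eef_rot: [-0.655, 0.266, -0.266, 0.655]
ft_force: [-4.8, 3.0, 11.6]
width: 0.0515
```

```bash
python3 st.py;python3 - <<'E'
from h import *
c=camera("side");cv2.imwrite("pics/s26.png",cv2.resize(c["img"][220:370,170:340,::-1],None,fx=4,fy=4))
c=camera("wrist");cv2.imwrite("pics/w26.png",c["img"][:,:,::-1])
E
```

```text
{'time': 25.35, 'ee_pos': [0.548, -0.258, 0.005], 'ft_force': [-4.778, 3.011, 11.641], 'torque': [0.514, 1.247, 0.042], 'width': 0.052} j7 -0.349 t7 0.009
```

View pics/s26.png

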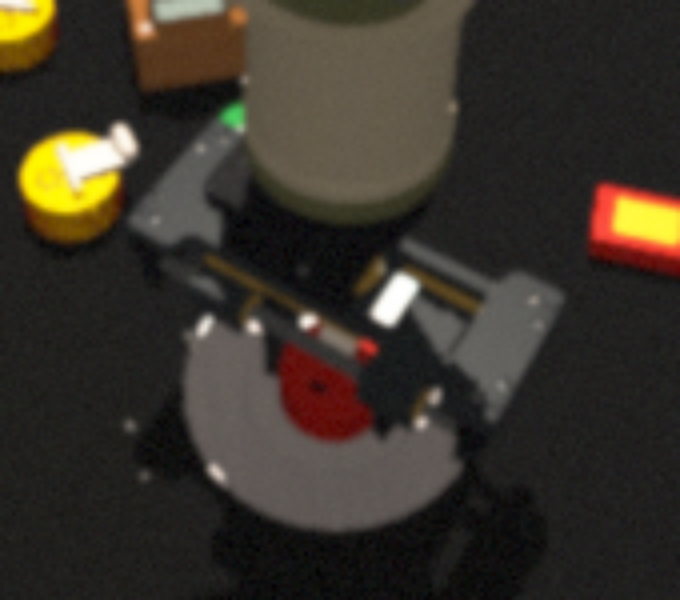

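View pics/w26.png

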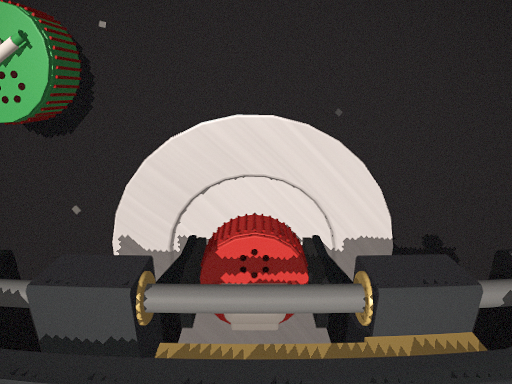

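>>> {"method": "jog_arm", "body": {
  "commands": [
    {"translation": [0, 0, 0.4], "twist": 0},
    {"translation": [0, 0, 0], "twist": 0},
    {"translation": [0, 0, 0], "twist": 0}
  ]
}}

```text
time: 25.75
ee_pos: [0.548, -0.2577, 0.0055]
eef_rot: [-0.655, 0.266, -0.266, 0.655]
ft_force: [-4.2, 1.7, 7.9]
width: 0.0516
```

```bash
python3 st.py;python3 - <<'E'
from h import *
c=camera("wrist");p=[(113,240),(392,240),(250,115),(180,143),(325,140),(135,190),(372,192)]
print(circ(plane(c,p,.011)))
for z in (.002,.004,.006):print(z,circ(plane(c,[(174,240),(333,240),(252,176),(200,195),(305,195)],z)))
E
```

```text
{'time': 25.75, 'ee_pos': [0.548, -0.258, 0.006], 'ft_force': [-4.153, 1.713, 7.948], 'torque': [0.362, 0.889, 0.028], 'width': 0.052} j7 -0.349 t7 0.012
(array([ 0.5469384 , -0.25927301]), np.float64(0.07310913990997474))
0.002 (array([ 0.54697337, -0.25947256]), np.float64(0.04450458485245084))
0.004 (array([ 0.54769973, -0.25872992]), np.float64(0.04396359215226712))
0.006 (array([ 0.54842609, -0.25798728]), np.float64(0.04342259945208366))
```

>>> {"method": "jog_arm", "body": {
  "commands": [
    {"translation": [0, 0, 0.3], "twist": 0},
    {"translation": [0, 0, 0], "twist": 0},
    {"translation": [0, 0, 0], "twist": 0},
    {"translation": [0, 0, 0], "twist": 0}
  ],
  "grip_force": 4
}}

```text
time: 26.2
ee_pos: [0.548, -0.2577, 0.0055]
eef_rot: [-0.655, 0.266, -0.266, 0.655]
ft_force: [-2.5, 1.8, 6.5]
width: 0.052
```

```bash
python3 st.py
```

```text
{'time': 26.2, 'ee_pos': [0.548, -0.258, 0.006], 'ft_force': [-2.536, 1.845, 6.458], 'torque': [0.299, 0.649, -0.053], 'width': 0.052} j7 -0.349 t7 -0.007
```

>>> {"method": "jog_arm", "body": {
  "commands": [
    {"translation": [0, 0, 0], "twist": 0},
    {"translation": [0, 0, 0], "twist": 0},
    {"translation": [0, 0, 0], "twist": 0}
  ],
  "grip": 0.3
}}

```text
time: 26.5
ee_pos: [0.5487, -0.2582, 0.0055]
eef_rot: [0.655, -0.265, 0.266, -0.655]
ft_force: [1.8, -1.7, 2.8]
width: 0.0603
```

```bash
python3 st.py
```

```text
{'time': 26.5, 'ee_pos': [0.549, -0.258, 0.006], 'ft_force': [1.794, -1.671, 2.821], 'torque': [-0.322, -0.292, 0.001], 'width': 0.06} j7 -0.349 t7 -0.002
```

>>> {"method": "jog_arm", "body": {
  "commands": [
    {"translation": [0, 0, 1], "twist": 0},
    {"translation": [0, 0, 0], "twist": 0}
  ]
}}

```text
time: 26.7
ee_pos: [0.5476, -0.2573, 0.0058]
eef_rot: [-0.655, 0.266, -0.265, 0.655]
ft_force: [-0.1, 0.8, 0.5]
width: 0.061
```

>>> {"method": "jog_arm", "body": {
  "commands": [
    {"translation": [0, 0, 0], "twist": 0},
    {"translation": [0, 0, 0], "twist": 0},
    {"translation": [0, 0, 0], "twist": 0},
    {"translation": [0, 0, 0], "twist": 0},
    {"translation": [0, 0, 0], "twist": 0},
    {"translation": [0, 0, 0], "twist": 0}
  ],
  "grip": 0.6,
  "grip_force": 5
}}

```text
time: 27.3
ee_pos: [0.548, -0.2577, 0.0061]
eef_rot: [0.655, -0.266, 0.266, -0.655]
ft_force: [-0.2, -0.1, -0.2]
width: 0.0519
```

```bash
python3 st.py
```

```text
{'time': 27.3, 'ee_pos': [0.548, -0.258, 0.006], 'ft_force': [-0.219, -0.12, -0.195], 'torque': [-0.013, 0.035, 0.016], 'width': 0.052} j7 -0.349 t7 0.0
```

>>> {"method": "jog_arm", "body": {
  "commands": [
    {"translation": [0, 0, -0.3], "twist": 0},
    {"translation": [0, 0, 0], "twist": 0},
    {"translation": [0, 0, 0], "twist": 0}
  ]
}}

```text
time: 27.6
ee_pos: [0.548, -0.2577, 0.0059]
eef_rot: [-0.655, 0.266, -0.266, 0.655]
ft_force: [-0.2, -0.2, -0.4]
width: 0.0517
```

>>> {"method": "jog_arm", "body": {
  "commands": [
    {"translation": [0, 0, 0.3], "twist": 0},
    {"translation": [0, 0, 0], "twist": 0},
    {"translation": [0, 0, 0], "twist": 0},
    {"translation": [0, 0, 0], "twist": 0},
    {"translation": [0, 0, 0], "twist": 0},
    {"translation": [0, 0, 0], "twist": 0}
  ],
  "grip": 0
}}

```text
time: 28.2
ee_pos: [0.5479, -0.2576, 0.0062]
eef_rot: [-0.655, 0.266, -0.265, 0.655]
ft_force: [-1.8, 1.0, 1.4]
width: 0.0718
```

>>> {"method": "jog_arm", "body": {
  "commands": [
    {"translation": [0, 0, 5], "twist": 0},
    {"translation": [0, 0, 10], "twist": 0},
    {"translation": [0, 0, 20], "twist": 0},
    {"translation": [0, 0, 25], "twist": 0},
    {"translation": [0, 0, 30], "twist": 0},
    {"translation": [0, 0, 30], "twist": 0},
    {"translation": [0, 0, 30], "twist": 0},
    {"translation": [0, 0, 20], "twist": 0},
    {"translation": [0, 0, 0], "twist": 0},
    {"translation": [0, 0, 0], "twist": 0}
  ]
}}

```text
time: 29.2
ee_pos: [0.5478, -0.2576, 0.1758]
eef_rot: [0.655, -0.266, 0.266, -0.655]
ft_force: [0.2, 0.4, -5.3]
width: 0.0717
```

```bash
python3 st.py;python3 - <<'E'
from h import *
c=camera("side");cv2.imwrite("pics/s28.png",cv2.resize(c["img"][170:370,130:350,::-1],None,fx=3,fy=3))
c=camera("wrist");cv2.imwrite("pics/w28.png",c["img"][:,:,::-1])
E
```

```text
{'time': 29.2, 'ee_pos': [0.548, -0.258, 0.176], 'ft_force': [0.247, 0.444, -5.268], 'torque': [0.027, 0.164, -0.009], 'width': 0.072} j7 -0.369 t7 -0.008
```

View pics/s28.png

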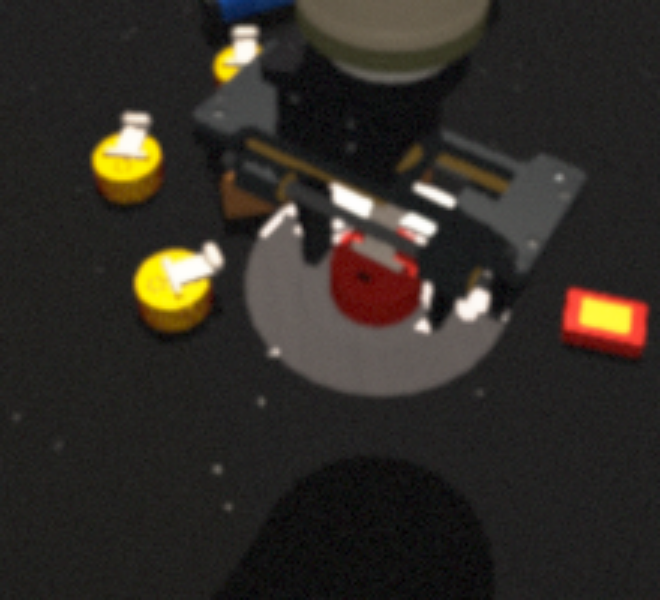

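View pics/w28.png

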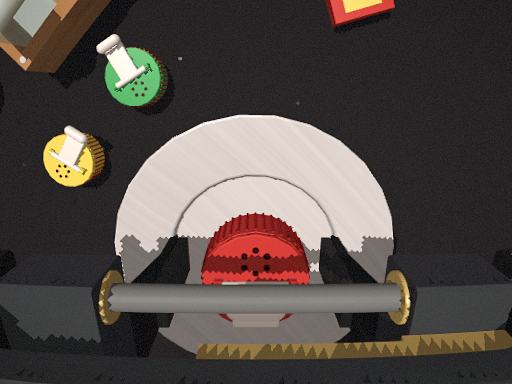

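The fingers opened against the inside of the plate's rim and lifted the plate, with the cap still standing on it. I'll lower it straight back down and then narrow the fingers before rising.

>>> {"method": "jog_arm", "body": {
  "commands": [
    {"translation": [0, 0, -5], "twist": 0},
    {"translation": [0, 0, -10], "twist": 0},
    {"translation": [0, 0, -15], "twist": 0},
    {"translation": [0, 0, -20], "twist": 0},
    {"translation": [0, 0, -20], "twist": 0},
    {"translation": [0, 0, -20], "twist": 0},
    {"translation": [0, 0, -20], "twist": 0},
    {"translation": [0, 0, -20], "twist": 0},
    {"translation": [0, 0, -15], "twist": 0},
    {"translation": [0, 0, -8], "twist": 0},
    {"translation": [0, 0, -6], "twist": 0},
    {"translation": [0, 0, -4], "twist": 0},
    {"translation": [0, 0, -2], "twist": 0},
    {"translation": [0, 0, 0], "twist": 0}
  ]
}}

```text
time: 30.7
ee_pos: [0.5482, -0.2578, 0.0114]
eef_rot: [-0.655, 0.265, -0.266, 0.655]
ft_force: [-0.1, 0.4, -3.4]
width: 0.0715
```

```bash
python3 st.py
```

```text
{'time': 30.7, 'ee_pos': [0.548, -0.258, 0.011], 'ft_force': [-0.15, 0.365, -3.366], 'torque': [-0.012, 0.065, 0.025], 'width': 0.071} j7 -0.35 t7 0.006
```

>>> {"method": "jog_arm", "body": {
  "commands": [
    {"translation": [0, 0, -1.5], "twist": 0},
    {"translation": [0, 0, -1.5], "twist": 0},
    {"translation": [0, 0, -1], "twist": 0},
    {"translation": [0, 0, -0.7], "twist": 0},
    {"translation": [0, 0, 0], "twist": 0}
  ]
}}

```text
time: 31.2
ee_pos: [0.5481, -0.2577, 0.0065]
eef_rot: [-0.655, 0.265, -0.266, 0.655]
ft_force: [-0.4, 0.9, -4.0]
width: 0.0715
```

```bash
python3 st.py
```

```text
{'time': 31.2, 'ee_pos': [0.548, -0.258, 0.006], 'ft_force': [-0.353, 0.878, -3.982], 'torque': [0.071, 0.067, 0.019], 'width': 0.072} j7 -0.349 t7 0.005
```

>>> {"method": "jog_arm", "body": {
  "commands": [
    {"translation": [0, 0, -0.4], "twist": 0},
    {"translation": [0, 0, -0.3], "twist": 0},
    {"translation": [0, 0, 0], "twist": 0}
  ]
}}

```text
time: 31.5
ee_pos: [0.5482, -0.2577, 0.0062]
eef_rot: [-0.655, 0.265, -0.266, 0.655]
ft_force: [-1.9, 0.2, 2.5]
width: 0.0714
```

Plate is down (force now +2.5). Narrowing the fingers to about 60 mm.

>>> {"method": "jog_arm", "body": {
  "commands": [
    {"translation": [0, 0, 0.3], "twist": 0},
    {"translation": [0, 0, 0], "twist": 0},
    {"translation": [0, 0, 0], "twist": 0},
    {"translation": [0, 0, 0], "twist": 0}
  ],
  "grip": 0.29
}}

```text
time: 31.9
ee_pos: [0.5483, -0.2579, 0.0062]
eef_rot: [0.655, -0.265, 0.266, -0.655]
ft_force: [1.3, -0.8, 0.4]
width: 0.0643
```

```bash
python3 st.py;python3 - <<'E'
from h import *
c=camera("side");cv2.imwrite("pics/s29.png",cv2.resize(c["img"][170:370,130:350,::-1],None,fx=3,fy=3))
c=camera("wrist");cv2.imwrite("pics/w29.png",c["img"][:,:,::-1])
E
```

```text
{'time': 31.9, 'ee_pos': [0.548, -0.258, 0.006], 'ft_force': [1.337, -0.802, 0.422], 'torque': [0.024, 0.109, 0.002], 'width': 0.064} j7 -0.349 t7 -0.0
```

View pics/w29.png

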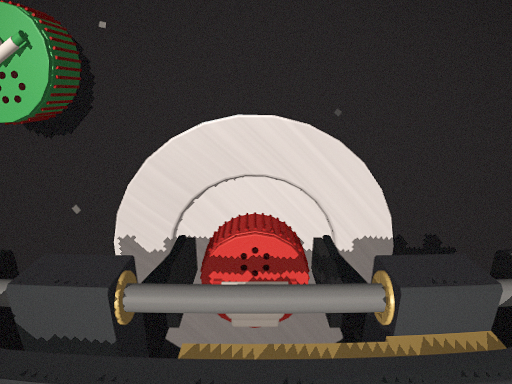

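View pics/s29.png

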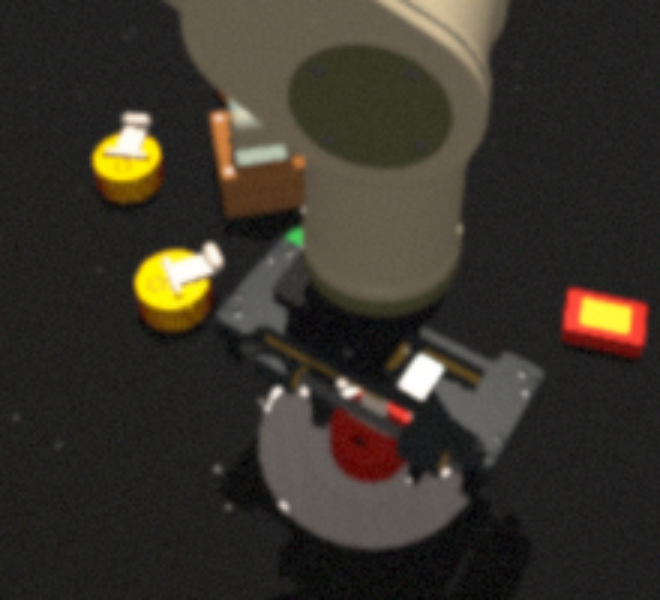

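>>> {"method": "jog_arm", "body": {
  "commands": [
    {"translation": [0, 0, 0], "twist": 0},
    {"translation": [0, 0, 2], "twist": 0},
    {"translation": [0, 0, 2], "twist": 0},
    {"translation": [0, 0, 0], "twist": 0}
  ]
}}

```text
time: 32.4
ee_pos: [0.5483, -0.2578, 0.0105]
eef_rot: [0.655, -0.265, 0.266, -0.655]
ft_force: [0.1, -1.4, 0.0]
width: 0.0619
```

```bash
python3 st.py
```

```text
{'time': 32.4, 'ee_pos': [0.548, -0.258, 0.011], 'ft_force': [0.081, -1.39, 0.009], 'torque': [-0.033, 0.057, 0.016], 'width': 0.062} j7 -0.35 t7 -0.005
```

Free (0 N). Rising with the fingers at 62 mm; the tab is 23 mm wide, so it clears.

>>> {"method": "jog_arm", "body": {
  "commands": [
    {"translation": [0, 0, 5], "twist": 0},
    {"translation": [0, 0, 10], "twist": 0},
    {"translation": [0, 0, 20], "twist": 0},
    {"translation": [0, 0, 25], "twist": 0},
    {"translation": [0, 0, 30], "twist": 0},
    {"translation": [0, 0, 30], "twist": 0},
    {"translation": [0, 0, 30], "twist": 0},
    {"translation": [-10, 0, 20], "twist": 0},
    {"translation": [-25, 25, 10], "twist": 0},
    {"translation": [-25, 25, 0], "twist": 0},
    {"translation": [-25, 25, 0], "twist": 0},
    {"translation": [0, 0, 0], "twist": 0},
    {"translation": [0, 0, 0], "twist": 0}
  ]
}}

```text
time: 33.7
ee_pos: [0.4631, -0.1825, 0.1913]
eef_rot: [-0.655, 0.265, -0.266, 0.656]
ft_force: [-0.7, 0.0, 0.7]
width: 0.0619
```

```bash
python3 st.py;python3 - <<'E'
from h import *
c=camera("side");cv2.imwrite("pics/s30.png",cv2.resize(c["img"][140:370,130:350,::-1],None,fx=2.6,fy=2.6))
c=camera("scene");cv2.imwrite("pics/c30.png",cv2.resize(c["img"][110:320,90:390,::-1],None,fx=2.6,fy=2.6))
c=camera("wrist");cv2.imwrite("pics/w30.png",c["img"][:,:,::-1])
E
```

```text
{'time': 33.7, 'ee_pos': [0.463, -0.183, 0.191], 'ft_force': [-0.689, 0.004, 0.734], 'torque': [-0.009, 0.053, -0.01], 'width': 0.062} j7 -0.478 t7 -0.101
```

View pics/s30.png

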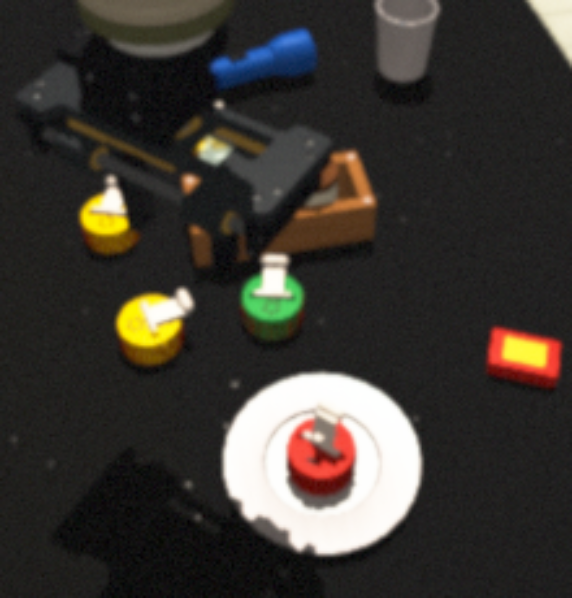

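View pics/c30.png

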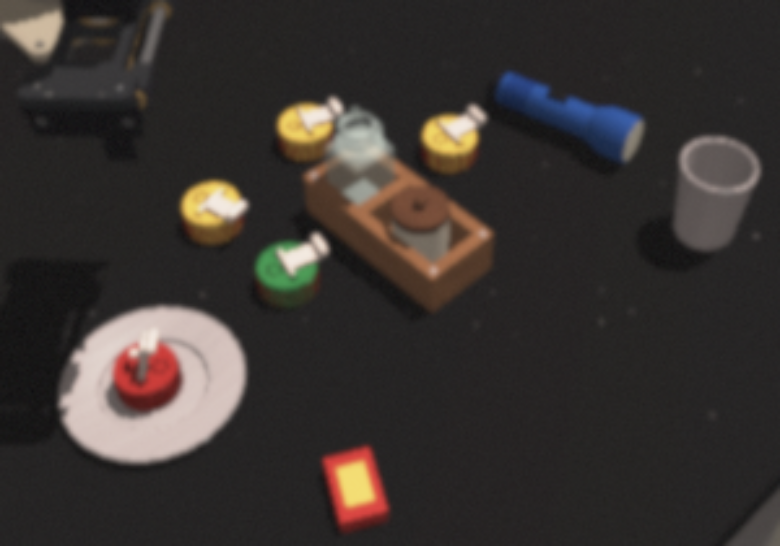

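View pics/w30.png

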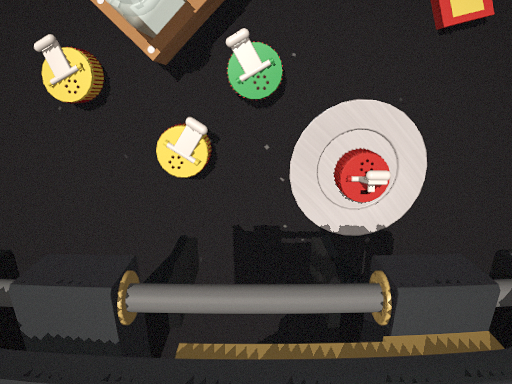

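Run:
```python
from h import *
c=camera("wrist")
z=np.s_[90:245,280:440]
cv2.imwrite("pics/w31.png",cv2.resize(c["img"][z][:,:,::-1],None,fx=3.7,fy=3.7,interpolation=2))
h=cv2.cvtColor(c["img"],cv2.COLOR_RGB2HSV)
m=((h[...,1]<60)&(h[...,2]>90)).astype(np.uint8);m[:,:285]=0;m[:95]=0;m[240:]=0;m[:,432:]=0
cn=max(cv2.findContours(m,0,1)[0],key=cv2.contourArea);hu=cv2.convexHull(cn)[:,0]
print("plate rim",circ(plane(c,hu,.012)))
r=(((h[...,0]<8)|(h[...,0]>172))&(h[...,1]>150)&(h[...,2]>60)).astype(np.uint8);r[:,:300]=0;r[:120]=0;r[240:]=0
cn=max(cv2.findContours(r,0,1)[0],key=cv2.contourArea);hu=cv2.convexHull(cn)[:,0]
print("cap",circ(plane(c,hu,.031)))
for n in("scene","side"):
    d=camera(n);m=mask(d,"red");print(n,comps(m,40)[0])
```

```text
plate rim (array([ 0.54844374, -0.25770921]), np.float64(0.07457895823610658))
cap (array([ 0.54580842, -0.25587184]), np.float64(0.027645313295095123))
scene [(1, [136, 245, 21, 18, 122], [147.1, 254.6])]
side [(1, [317, 266, 29, 22, 284], [331.3, 277.7]), (2, [241, 303, 25, 27, 365], [252.6, 317.6])]
```

View pics/w31.png

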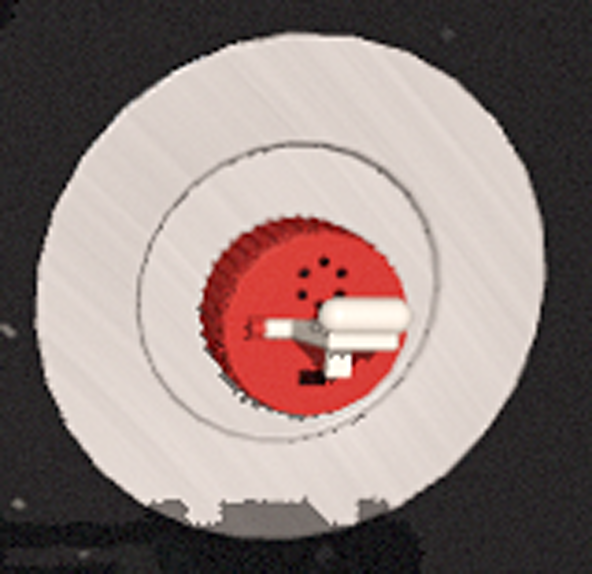

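The cap stands upright about 3–4 mm from the plate's centre with its tab up. In the earlier hold I couldn't tell whether the fingertips or the cap carried the load. I'll regrip with the tips clearly above the floor and press lightly so that the load goes through the cap.

>>> {"method": "jog_arm", "body": {
  "commands": [
    {"translation": [25, -25, 0], "twist": 0},
    {"translation": [25, -25, 0], "twist": 0},
    {"translation": [25, -25, 0], "twist": 0},
    {"translation": [10, 0, -10], "twist": 0},
    {"translation": [0, 0, -20], "twist": 0},
    {"translation": [0, 0, -25], "twist": 0},
    {"translation": [0, 0, -20], "twist": 0},
    {"translation": [0, 0, 0], "twist": 0},
    {"translation": [0, 0, 0], "twist": 0}
  ],
  "grip": 0.24
}}

```text
time: 34.9
ee_pos: [0.548, -0.2575, 0.1152]
eef_rot: [0.655, -0.266, 0.265, -0.655]
ft_force: [-0.4, 0.0, 0.4]
width: 0.0661
```

```bash
python3 st.py;python3 - <<'E'
from h import *
c=camera("wrist");cv2.imwrite("pics/w32.png",c["img"][:,:,::-1])
E
```

```text
{'time': 34.9, 'ee_pos': [0.548, -0.258, 0.115], 'ft_force': [-0.389, 0.018, 0.428], 'torque': [-0.021, 0.008, 0.031], 'width': 0.066} j7 -0.361 t7 0.005
```

View pics/w32.png

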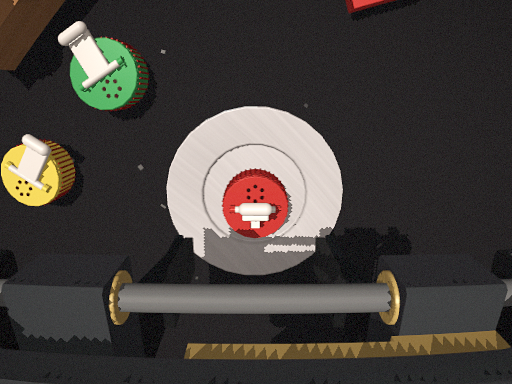

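>>> {"method": "jog_arm", "body": {
  "commands": [
    {"translation": [0, 0, -20], "twist": 0},
    {"translation": [0, 0, -25], "twist": 0},
    {"translation": [0, 0, -20], "twist": 0},
    {"translation": [0, 0, -15], "twist": 0},
    {"translation": [0, 0, -10], "twist": 0},
    {"translation": [0, 0, -8], "twist": 0},
    {"translation": [0, 0, -6], "twist": 0},
    {"translation": [0, 0, 0], "twist": 0},
    {"translation": [0, 0, 0], "twist": 0}
  ]
}}

```text
time: 35.85
ee_pos: [0.5483, -0.2578, 0.0116]
eef_rot: [0.655, -0.265, 0.266, -0.655]
ft_force: [0.0, 0.2, -1.2]
width: 0.0664
```

>>> {"method": "jog_arm", "body": {
  "commands": [
    {"translation": [0, 0, 0], "twist": 0},
    {"translation": [0, 0, 0], "twist": 0},
    {"translation": [0, 0, 0], "twist": 0},
    {"translation": [0, 0, 0], "twist": 0},
    {"translation": [0, 0, 0], "twist": 0}
  ],
  "grip": 0.6,
  "grip_force": 10
}}

```text
time: 36.35
ee_pos: [0.5482, -0.2578, 0.0114]
eef_rot: [-0.655, 0.265, -0.266, 0.655]
ft_force: [-0.8, -0.7, 4.2]
width: 0.0519
```

>>> {"method": "jog_arm", "body": {
  "commands": [
    {"translation": [0, 0, -0.3], "twist": 0},
    {"translation": [0, 0, -0.3], "twist": 0},
    {"translation": [0, 0, 0], "twist": 0}
  ]
}}

```text
time: 36.65
ee_pos: [0.5483, -0.2578, 0.0114]
eef_rot: [-0.655, 0.265, -0.266, 0.655]
ft_force: [-4.0, 2.0, 10.4]
width: 0.0517
```

>>> {"method": "jog_arm", "body": {
  "commands": [
    {"translation": [0, 0, 0.4], "twist": 0},
    {"translation": [0, 0, 0.3], "twist": 0},
    {"translation": [0, 0, 0], "twist": 0}
  ]
}}

```text
time: 36.95
ee_pos: [0.5482, -0.2577, 0.0114]
eef_rot: [-0.655, 0.265, -0.266, 0.655]
ft_force: [-0.9, 0.3, 4.3]
width: 0.052
```

>>> {"method": "jog_arm", "body": {
  "commands": [
    {"translation": [0, 0, 0], "twist": 0},
    {"translation": [0, 0, 0], "twist": 0},
    {"translation": [0, 0, 0], "twist": 0},
    {"translation": [0, 0, 0], "twist": 0},
    {"translation": [0, 0, 0], "twist": 0},
    {"translation": [0, 0, 3], "twist": 0},
    {"translation": [0, 0, 0], "twist": 0}
  ],
  "grip": 0.24
}}

```text
time: 37.65
ee_pos: [0.5483, -0.2578, 0.0147]
eef_rot: [-0.655, 0.265, -0.266, 0.655]
ft_force: [0.1, 0.5, 0.0]
width: 0.0659
```

>>> {"method": "jog_arm", "body": {
  "commands": [
    {"translation": [0, 0, 5], "twist": 0},
    {"translation": [0, 0, 10], "twist": 0},
    {"translation": [0, 0, 20], "twist": 0},
    {"translation": [0, 0, 25], "twist": 0},
    {"translation": [0, 0, 30], "twist": 0},
    {"translation": [0, 0, 30], "twist": 0},
    {"translation": [0, 0, 30], "twist": 0},
    {"translation": [-10, 0, 20], "twist": 0},
    {"translation": [-25, 25, 5], "twist": 0},
    {"translation": [-25, 25, 0], "twist": 0},
    {"translation": [-25, 25, 0], "twist": 0},
    {"translation": [0, 0, 0], "twist": 0},
    {"translation": [0, 0, 0], "twist": 0},
    {"translation": [0, 0, 0], "twist": 0}
  ]
}}

```text
time: 39.05
ee_pos: [0.4636, -0.1834, 0.1898]
eef_rot: [0.655, -0.265, 0.266, -0.655]
ft_force: [0.6, -0.2, 0.1]
width: 0.0662
```

```bash
python3 st.py;python3 - <<'E'
from h import *
c=camera("wrist")
h=cv2.cvtColor(c["img"],cv2.COLOR_RGB2HSV)
m=((h[...,1]<60)&(h[...,2]>90)).astype(np.uint8);m[:,:285]=0;m[:95]=0;m[240:]=0;m[:,432:]=0
cn=max(cv2.findContours(m,0,1)[0],key=cv2.contourArea);hu=cv2.convexHull(cn)[:,0]
print("plate rim",circ(plane(c,hu,.012)))
r=(((h[...,0]<8)|(h[...,0]>172))&(h[...,1]>150)&(h[...,2]>60)).astype(np.uint8);r[:,:300]=0;r[:120]=0;r[240:]=0
cn=max(cv2.findContours(r,0,1)[0],key=cv2.contourArea);hu=cv2.convexHull(cn)[:,0]
print("cap",circ(plane(c,hu,.031)))
cv2.imwrite("pics/w40.png",c["img"][:,:,::-1])
c=camera("scene");cv2.imwrite("pics/c40.png",cv2.resize(c["img"][110:320,90:390,::-1],None,fx=2.6,fy=2.6))
E
```

```text
{'time': 39.05, 'ee_pos': [0.464, -0.183, 0.19], 'ft_force': [0.624, -0.163, 0.141], 'torque': [-0.033, 0.047, -0.037], 'width': 0.066} j7 -0.478 t7 -0.006
plate rim (array([ 0.54835652, -0.25771687]), np.float64(0.07459801077850284))
cap (array([ 0.54552944, -0.2558263 ]), np.float64(0.027686486180966658))
```

View pics/c40.png

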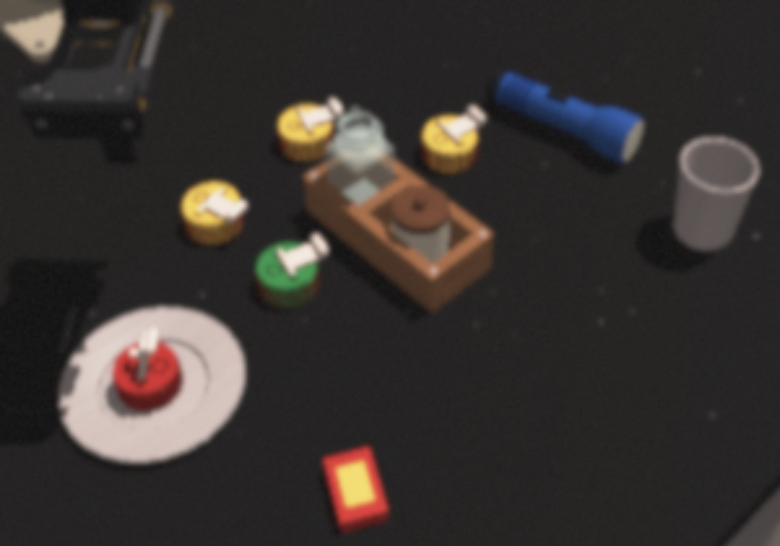

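View pics/w40.png

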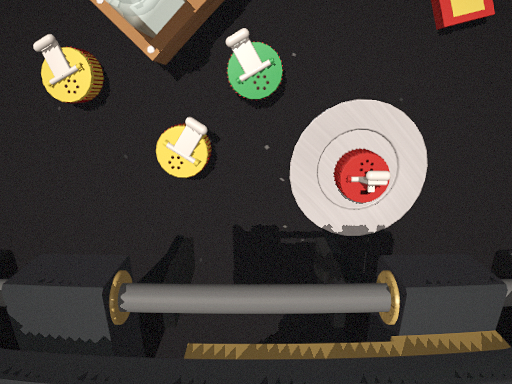

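The pictures agree: the cap is upright at (362,176) in the wrist view, inside the plate's ring, with its tab raised. The jar is open in its well and the other items are where they were. Handing in.

```bash
python3 -c "
from bench import *
print(close_job())"
```

```text
the job is handed in; nothing more can be done
None
```

The red cap is off the jar and stands upright on the plate with its tab raised. I handed the job in at about 39 s; no verdict was reported.

**What I did:**
- **Tab:** I pinched the lip and swung it up, but measured only about 1.4 rad. I then pushed it on with the shut fingers to about 1.75 rad, which tilted the jar briefly within its play.
- **Unscrewing:** I turned the cap about 0.8 rad with a light grip. The torque peaked near 0.16 N m, which I took to be the stop. I backed off 0.08 rad, felt the seal pushing up, and lifted the cap off.
- **Placing:** I lowered the cap on to the middle of the plate.

**What went wrong or stayed doubtful:**
- **Plate lifted:** When I first opened the fingers, they caught inside the plate's rim and raised the plate about 17 cm, with the cap standing on it. I lowered it straight back, and its centre measured the same to within about 1 mm.
- **First hold on the plate unclear:** I could not tell whether the cap or the fingertips carried the load. I regripped with the tips about 5 mm higher and pressed about 10 N through the cap before letting go.
- **Pressing force:** The first set-down reached about 23 N.

**Last checks:** The cap's centre is about 3–4 mm from the plate's centre (measurement good to about 2 mm). By eye, the jar stands open in its well and the torch, tumbler and matchbox are where they were. The arm is clear of everything; its force reading is within noise.

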